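# Close the desk tins and drive the sit-stand desk

## Task

Get this motorised desk ready to move: push the red stop button in until it latches, and only then put every lid that lies on the desk onto the tin of its own colour, fully down, with the tins standing upright. When all those lids are on, turn the red button clockwise so that it springs back out, and then press the aluminium drive pedal fully down and hold it there for two seconds before letting it come up again. Never press the pedal while the stop is pushed in, and leave the other things on the desk where they are.

Things in the scene. Friction and masses are not known exactly. Their poses are not given: they have to be found in the camera images.
- tin_blue: blue round open tin standing on the desk, 60 mm across outside, 54 mm across inside, 50 mm tall, 0.25 kg; origin at the centre of its underside, z up
- lid_blue: blue lid for the blue tin, right way up, 50 g (None from the start: absent, its tin stays open). From below: plug 47 mm across, 8 deep; flange 64 across, 5 thick; round wooden knob 22 across, 26 tall (39 mm in all). Origin at the centre of the plug's underside, z up through the knob. Fitted, the plug is in the tin, the flange on the rim, the origin 42 mm above the tin's
- tin_green: green round open tin standing on the desk, 60 mm across outside, 54 mm across inside, 50 mm tall, 0.25 kg; origin at the centre of its underside, z up
- lid_green: green lid for the green tin, right way up, 50 g (None from the start: absent, its tin stays open). From below: plug 47 mm across, 8 deep; flange 64 across, 5 thick; round wooden knob 22 across, 26 tall (39 mm in all). Origin at the centre of the plug's underside, z up through the knob. Fitted, the plug is in the tin, the flange on the rim, the origin 42 mm above the tin's
- tin_orange: orange round open tin standing on the desk, 60 mm across outside, 54 mm across inside, 50 mm tall, 0.25 kg; origin at the centre of its underside, z up
- lid_orange: orange lid for the orange tin, right way up, 50 g (None from the start: absent, its tin stays open). From below: plug 47 mm across, 8 deep; flange 64 across, 5 thick; round wooden knob 22 across, 26 tall (39 mm in all). Origin at the centre of the plug's underside, z up through the knob. Fitted, the plug is in the tin, the flange on the rim, the origin 42 mm above the tin's
- tin_white: white round open tin standing on the desk, 60 mm across outside, 54 mm across inside, 50 mm tall, 0.25 kg; origin at the centre of its underside, z up
- lid_white: white lid for the white tin, right way up, 50 g (None from the start: absent, its tin stays open). From below: plug 47 mm across, 8 deep; flange 64 across, 5 thick; round wooden knob 22 across, 26 tall (39 mm in all). Origin at the centre of the plug's underside, z up through the knob. Fitted, the plug is in the tin, the flange on the rim, the origin 42 mm above the tin's
- tin_pink: pink round open tin standing on the desk, 60 mm across outside, 54 mm across inside, 50 mm tall, 0.25 kg; origin at the centre of its underside, z up
- lid_pink: pink lid for the pink tin, right way up, 50 g (None from the start: absent, its tin stays open). From below: plug 47 mm across, 8 deep; flange 64 across, 5 thick; round wooden knob 22 across, 26 tall (39 mm in all). Origin at the centre of the plug's underside, z up through the knob. Fitted, the plug is in the tin, the flange on the rim, the origin 42 mm above the tin's
- stop_base: yellow box of the desk motor's stop button, fixed to the desk, 76 x 76 x 40 mm tall; origin at the centre of its underside, z up
- stop_top (a point): centre of the top of the red mushroom cap on the yellow box; cap 40 mm across, its straight side is 18 mm tall and ends 1 mm below this point (top 78 mm above the desk when out, 70 mm when fully pushed in); z up
- stop_press (a joint): how far the red cap is pushed in, m: 0 out, 0.008 bottomed. A spring resists with 2 to 3 N and a latch with up to about 7 N half way (press with 10 to 12 N); past 0.0055 it has snapped in, and let go it stays latched at about 0.0065; less, and it springs back
- stop_twist (a joint): turn of the red cap, rad: 0 at rest, up to 1.1, growing clockwise seen from above; a weak spring turns it back. Turning a latched cap to about 0.9 lifts it off its latch, and it springs out when it is let go
- pedal_base: grey base of the desk's drive pedal, fixed to the desk, 120 (x) x 80 (y) mm; origin at the centre of its underside; its x axis points from the pedal's free end to its hinge, which lies 42 mm along +x and 24 mm up
- pedal_pad (a point): middle of the ribbed area on the upper face of the aluminium pedal plate (95 x 66 x 8 mm), 75 mm from its hinge and 20 mm from its free end; about 50 mm above the desk when up, 28 mm when fully down
- pedal (a joint): pedal angle, rad: 0 up (sloping, free end high), 0.30 down at its stop (plate level); a spring returns it, about 6.5 N at the pad holds it fully down
- eraser: white eraser, 45 x 20 x 14 mm; origin at the centre of its underside; to be left alone
- tape: roll of clear tape lying flat, 48 mm across, 18 mm tall; origin at the centre of its underside; to be left alone
- notebook: black notebook, 148 x 105 x 14 mm; origin at the centre of its underside; to be left alone
- mouse: light grey computer mouse, 100 x 56 x 32 mm; origin at the centre of its underside; to be left alone
- mug: white mug, 80 mm across, 95 mm tall; origin at the centre of its underside; to be left alone
- phone: dark phone lying flat, 150 x 72 x 9 mm; origin at the centre of its underside; to be left alone
There are look-alikes about, which are no part of the job. Leave any black look-alike of the lid_pink alone.

How it is judged:
By the outcome, as a careful person would: the job done as asked, in the order asked, and still so for the second after the job is handed in, with the robot touching nothing.
Of lid_blue, lid_green, lid_orange, lid_white, lid_pink only 4 to 5 are there at a start; the rules pass over those that are not, and their reading is None.
At some moment in a run one of tin_blue, tin_green, tin_orange, tin_white, tin_pink, lid_blue, lid_green, lid_orange, lid_white, lid_pink may be knocked a few centimetres aside while the robot is not near it.
Once in a run the grip may slacken for a moment while it holds something.
It also fails if it takes over 200 s, if anything falls off the work surface, if the arm or the gripper's body presses on something with over 40 N, if the wrist force passes 120 N, or if a joint passes its speed limit or range.

## Robot

A 7-joint arm with a two-finger parallel gripper is mounted at the origin on the work surface. World frame = base frame: x ahead of the robot, y to its left, z up, the work surface at z = 0. Lengths are in m, angles in rad, forces in N, time in s.
With the tool pointing down it reaches from about 0.4 to 0.875 m from the base axis. Payload 19.3 kg.
Tool frame: the origin (TCP) lies at the very end of the fingers, on their centre line; the grasp point (between the pads) lies 19 mm behind it; z points along the fingers, y is the line along which they close (so a half turn about z gives the same grasp; the last joint's range is limited). The gripper opens to 85 mm and grips with 20 to 120 N. Pads are 22 mm wide; open, the fingers measure 114 mm over their backs; the gripper's body (76 mm by 85 mm) begins 54 mm behind the grasp point. The pads swing forward as they close: fully open they stand 13 mm farther back than shut.
Start: joints at [1.195, 0.521, -0.036, 1.599, 0.021, 1.021, -0.113], TCP at [0.188, -0.596, 0.231] pointing down, gripper open.
Joint ranges: [-2.91, 2.91], [-0.3, 2.13], [-1.5, 1.42], [0.17, 2.43], [-1.26, 4.41], [0.16, 1.93], [-2.52, 2.52]. Speed limits (rad/s): [1.89, 1.89, 2.39, 2.39, 3.01, 3.01, 3.01].

## Interface

Orientations are given as [roll, pitch, yaw] about the fixed x, y, z axes, in that order (R = Rz(yaw) Ry(pitch) Rx(roll)).
In Python, from workcell import monitor, optics, workorder gives the robot as it stands.
- The arm moves only by the tool apply_moves, never from a script. Its arguments are lists of equal length, an entry for each row: "linear": the shift along the tool's x, y, z each as a share of 0.1 m, from -1 to 1, a list of three; "delta_rot": the turn, a rotation vector about the tool's x, y, z each as a share of 120 degrees, from -1 to 1, a list of three. A call has exactly 5 rows; each row is the pose to reach, as a shift and turn from the pose commanded when the call began, along the tool's axes at that moment; what a row does not reach only later rows make up. A row lasts 1/12 s, in which the tool goes at most 41.7 mm and 7.16 degrees, less where a joint would pass 70% of its speed; a pose out of reach is approached as far as the arm can. A call with a number of a shift or a turn outside -1 to 1 is refused whole. A call with a gripper value outside its range is refused whole. "gripper" is the opening, from -1 (shut) to 1 (fully open), set as the call begins (left out, the last holds). The fingers move at their own pace and stop on an object; "force" is the grip in N (left out, the last holds). Time passes only in rows, so rows that repeat a pose let the fingers close, or fill a call up. It gives the time, the measured TCP pose, the force, the opening and the grip force at its end, in the units of the state.
- monitor.observe(): the state, without advancing time (a new reading comes with each control period).
- optics.grab_frame(name): name is "side" or "top"; returns (picture, depth): 420x560x3 uint8, red, green, blue; 420x560 float32, m along the optical axis (not along the pixel's ray), 0 where there is no reading.
- optics.camera_info(name): a dict with "fx", "fy", "cx", "cy" (pixels), "rvec" (rotation vector, rad) and "tvec" (3), from world to camera coordinates, as OpenCV has them. Camera axes: x right, y down, z forward; pixel columns grow to the right and rows downward; lengths in m; the calibration is good to about 2 mm. A picture is of the moment at which its call begins. camera_info takes no time and is no camera call.
- workorder.job_done(): hands the job in; it is judged then, once.
The state is a dict: "clock": time; "qpos": joint angles; "qd": joint speeds; "joint_efforts": joint torques, N m; "position": TCP position; "tool_rot": TCP orientation; "force": force on the tool from outside, world axes, zero at the start; "moment": the same for the moment, N m; "grip_width": finger opening in m; "finger_force": force on a finger pad.
Only numpy, scipy, OpenCV 4.12 (cv2) and the standard library are available. Lean on these libraries where they do the work, as an engineer would, in place of code of your own. Each camera call takes 0.05 s, during which the arm holds its last target. There are 200 camera calls.

## Working session

There is one attempt and no reset: what is moved stays moved. The work goes in short steps, Python scripts to look and compute and a tool call to move; the robot and the scene stay as the last step left them, time stands still between calls to the robot, and variables do not carry over. Pictures are saved under pics/ and viewed, at most 14 in all, crops included, and the job is handed in when it is done.

Besides the shell and the picture viewer there is one more tool, called after "Request:" by a JSON object that holds its "method" and its "body", one argument or row to a line. apply_moves: Moves the arm, as the interface text tells. Its arguments: {"type":"object","properties":{"linear":{"type":"array"},"delta_rot":{"type":"array"},"gripper":{"type":"number"},"force":{"type":"number"}},"required":["linear","delta_rot"]}

```bash
mkdir -p pics; ls
cat > h.py <<'E'
import numpy as np, cv2
from workcell import monitor, optics, workorder
from scipy.spatial.transform import Rotation as R
def cam(n):
    c=optics.camera_info(n); M=cv2.Rodrigues(np.array(c["rvec"],float))[0]; return c,M,np.array(c["tvec"],float).ravel()
def ray(n,u,v,z):
    c,M,t=cam(n); d=M.T@np.array([(u-c["cx"])/c["fx"],(v-c["cy"])/c["fy"],1]); o=-M.T@t
    return o+d*(z-o[2])/d[2]
def cloud(n,dep):
    c,M,t=cam(n); v,u=np.indices(dep.shape); P=np.stack([(u-c["cx"])/c["fx"]*dep,(v-c["cy"])/c["fy"]*dep,dep],-1)
    return (P-t)@M
def snap(n,name):
    p,d=optics.grab_frame(n); cv2.imwrite(f"pics/{name}.png",p[:,:,::-1]); np.save(f"/tmp/{name}.npy",d); return p,d
E
python3 - <<'E'
from h import *
for n in("top","side"):
    p,d=snap(n,n+"0"); c,M,t=cam(n); print(n,c["fx"],-M.T@t,M[2])
s=monitor.observe(); print(s)
E
```

```text
pics
top 493.5703538983276 [0.39703121 0.01847548 1.32935644] [ 0.11023721 -0.0095755  -0.99385918]
side 387.09213676767746 [-0.03325635  0.55425562  0.58277624] [ 0.60461058 -0.57832534 -0.54770964]
{'clock': 0.1, 'qpos': array([ 1.19478601,  0.52192851, -0.0362994 ,  1.5999206 ,  0.02122173,
        1.02109537, -0.11277825]), 'qd': array([ 0.00164663, -0.00135186,  0.00074254, -0.00206921, -0.00121522,
        0.00062068, -0.00070025]), 'joint_efforts': array([ 2.89451738e-03, -9.28493571e+01,  1.98357895e+00, -3.70530868e+01,
        1.81117054e-02,  5.42430105e-03,  8.15350177e-05]), 'position': array([ 0.18802893, -0.59574904,  0.23081063]), 'tool_rot': array([-3.14063113e+00,  9.89188247e-05,  3.05807642e-01]), 'force': array([-1.32767306, -0.21296183, -0.92667019]), 'moment': array([-0.01256198,  0.00105906,  0.00330461]), 'finger_force': 0.0, 'grip_width': 0.085096880375384}
```

View pics/top0.png

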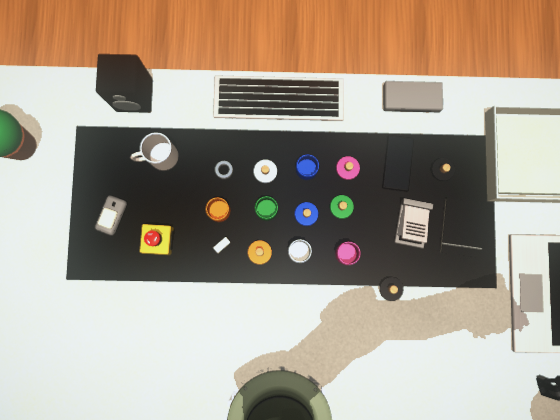

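View pics/side0.png

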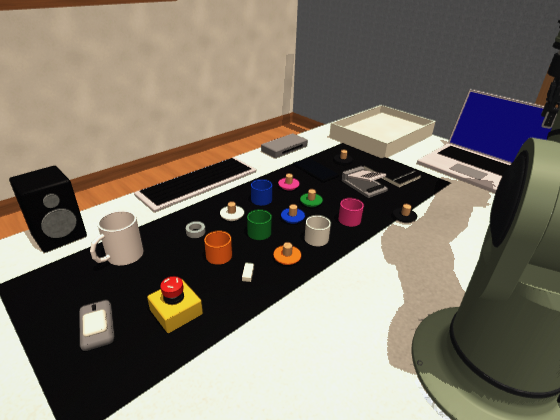

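The top view (up = +x, left = +y) shows five lids: white (265,170), pink (348,167), green (342,206), blue (307,213) and orange (260,252). The tins are blue (307,166), orange (217,209), green (266,208), white (300,251) and pink (348,253). The stop is at (155,239), the pedal at (414,222), and black look-alike lids at (444,168) and (392,289).

```bash
cat >> h.py <<'E'
LID=dict(white=(265,170),pink=(348,167),green=(342,206),blue=(307,213),orange=(260,252))
TIN=dict(blue=(307,166),orange=(217,209),green=(266,208),white=(300,251),pink=(348,253))
def local(P,uv,r=24):
    u,v=uv; return P[max(v-r,0):v+r,max(u-r,0):u+r].reshape(-1,3)
def lidpos(P,uv,r=16,z=(0.032,0.046)):
    q=local(P,uv,r); q=q[(q[:,2]>z[0])&(q[:,2]<z[1])]
    if len(q)<5: return None
    return np.r_[cv2.minEnclosingCircle(q[:,:2].astype(np.float32))[0],np.median(q[:,2]),len(q)]
def tinpos(P,uv,r=22,z=(0.044,0.056)):
    q=local(P,uv,r); q=q[(q[:,2]>z[0])&(q[:,2]<z[1])]
    if len(q)<8: return None
    A=np.c_[2*q[:,:2],np.ones(len(q))]; s=np.linalg.lstsq(A,(q[:,:2]**2).sum(1),rcond=None)[0]
    return np.r_[s[:2],np.sqrt(s[2]+s[0]**2+s[1]**2),len(q)]
E
python3 - <<'E'
from h import *
np.set_printoptions(precision=4,suppress=True)
P=cloud("top",np.load("/tmp/top0.npy"))
for k in LID: print("lid",k,lidpos(P,LID[k]),ray("top",*LID[k],0.039))
for k in TIN: print("tin",k,tinpos(P,TIN[k]),ray("top",*TIN[k],0.05))
q=local(P,(152,238),20); 
c=q[q[:,2]>0.06]; print("cap",c.mean(0),c.max(0),cv2.minEnclosingCircle(c[:,:2].astype(np.float32)))
b=q[(q[:,2]>0.036)&(q[:,2]<0.044)]; print("base",cv2.minAreaRect(b[:,:2].astype(np.float32)))
for v in range(192,252,4): print(v,[int(1000*z) if abs(z)<1 else -1 for z in P[v,390:442:4,2]])
for uv in[(414,240),(414,222),(414,205),(398,215),(430,222),(100,140),(460,225),(398,160),(444,168)]: print(uv,P[uv[1],uv[0]])
im=cv2.imread("pics/top0.png")
cv2.imwrite("pics/ped.png",cv2.resize(im[185:260,380:490],None,fx=7,fy=7,interpolation=cv2.INTER_CUBIC))
E
```

```text
lid white [ 0.663   0.0519  0.0386 51.    ] [0.6588 0.0517 0.039 ]
lid pink [ 0.677  -0.1724  0.0377 47.    ] [ 0.6718 -0.169   0.039 ]
lid green [ 0.5701 -0.1559  0.0378 51.    ] [ 0.5667 -0.1537  0.039 ]
lid blue [ 0.5485 -0.061   0.0384 52.    ] [ 0.5462 -0.0615  0.039 ]
lid orange [ 0.4434  0.0615  0.0384 53.    ] [0.4412 0.0597 0.039 ]
tin blue [ 0.6727 -0.0602  0.0283 87.    ] [ 0.6697 -0.0591  0.05  ]
tin orange [ 0.5527  0.1741  0.0284 92.    ] [0.5504 0.1741 0.05  ]
tin green [ 0.5586  0.0462  0.0283 88.    ] [0.5558 0.0465 0.05  ]
tin white [ 0.4472 -0.0434  0.0282 85.    ] [ 0.4455 -0.0441  0.05  ]
tin pink [ 0.4443 -0.1701  0.0283 86.    ] [ 0.4429 -0.1685  0.05  ]
cap [0.4681 0.3241 0.111 ] [0.4902 0.3537 1.3294] ((0.4345621168613434, 0.18610167503356934), 0.17187634110450745)
base ((0.47054538130760193, 0.3340696096420288), (0.07625580579042435, 0.0753810852766037), 88.14631652832031)
192 [0, 1, 0, -1, 1, -2, -1, -3, -3, 0, 2, 4, -1]
196 [3, 4, 0, 4, -3, -1, 2, 0, -1, 5, 0, 0, -1]
200 [3, 3, 0, 15, 31, 29, 30, 1, 0, 0, -4, -7, 2]
204 [-3, 3, -3, 16, 26, 28, 34, 29, 31, 
[... 225 characters left out ...]
3, -2]
224 [-2, 0, 14, 7, 44, 43, 45, 42, 46, 37, 3, 3, 0]
228 [0, 1, 11, 10, 49, 51, 46, 45, 44, 46, 4, -1, 0]
232 [-1, 2, 10, 48, 50, 49, 51, 46, 49, 44, -1, -2, 0]
236 [3, -4, 7, 56, 54, 52, 51, 52, 51, 50, 0, 5, -3]
240 [0, 1, 13, 8, 14, 16, 51, 54, 58, 56, 0, 0, 0]
244 [0, 0, 0, 1, 13, 4, 7, 16, 8, -3, 0, 2, -6]
248 [-3, 1, 0, 4, -3, 5, 2, 1, 0, -2, -2, -4, 2]
(414, 240) [ 0.4799 -0.3398  0.0517]
(414, 222) [ 0.5281 -0.3434  0.0407]
(414, 205) [ 0.5745 -0.3464  0.0314]
(398, 215) [ 0.5504 -0.3113  0.0003]
(430, 222) [ 0.5333 -0.399  -0.0021]
(100, 140) [ 0.7408  0.5079 -0.002 ]
(460, 225) [ 0.5249 -0.4734  0.0175]
(398, 160) [ 0.7018 -0.3114  0.0038]
(444, 168) [ 0.6756 -0.427   0.0351]
```

View pics/ped.png

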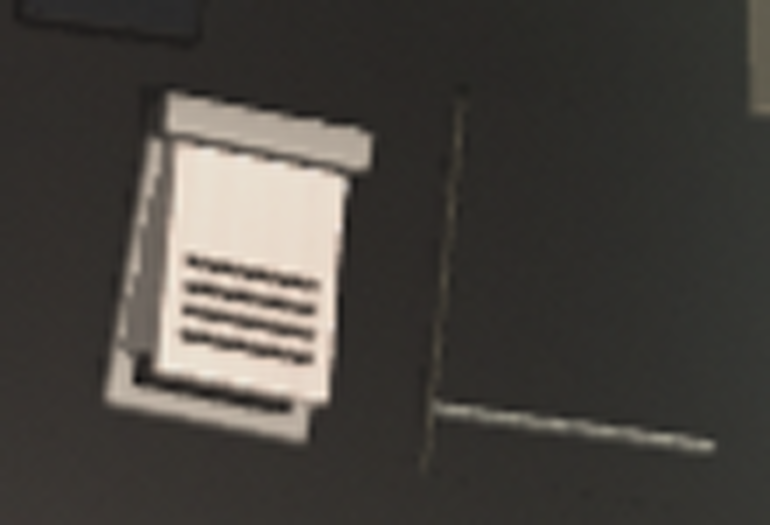

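The pedal crop shows the hinge at the top (far side, +x) and the ribs centred near crop (248,308), which is pixel (415.4,229). The free end faces the robot.

```bash
cat >> h.py <<'E'
RNG=dict(blue=[(100,130,60),(128,255,255)],green=[(45,90,40),(80,255,255)],orange=[(8,150,120),(19,255,255)],pink=[(155,90,90),(174,255,255)],white=[(0,0,140),(180,60,255)])
def flange(p,k,uv,r=20,z=0.013):
    hsv=cv2.cvtColor(p,cv2.COLOR_RGB2HSV); m=cv2.inRange(hsv,*map(np.array,RNG[k])); w=np.zeros_like(m); cv2.circle(w,uv,r,255,-1); m&=w
    c=max(cv2.findContours(m,cv2.RETR_EXTERNAL,cv2.CHAIN_APPROX_NONE)[0],key=cv2.contourArea)
    q=np.array([ray("top",*a[0],z)[:2] for a in cv2.convexHull(c)],np.float32)
    (x,y),rr=cv2.minEnclosingCircle(q); return np.array([x,y,rr])
E
python3 - <<'E'
from h import *
np.set_printoptions(precision=4,suppress=True)
p=cv2.imread("pics/top0.png")[:,:,::-1].copy(); P=cloud("top",np.load("/tmp/top0.npy"))
for k in LID:
    q=local(P,LID[k],16); q=q[(q[:,2]>.032)&(q[:,2]<.046)]
    print("lid",k,flange(p,k,LID[k]),"knobmean",q.mean(0))
q=local(P,(152,238),14); c=q[(q[:,2]>0.065)&(q[:,2]<.09)]; print("cap",c.mean(0),cv2.minEnclosingCircle(c[:,:2].astype(np.float32)),np.percentile(c[:,2],95))
print("pad",ray("top",415.4,229,0.05))
E
```

```text
lid white [0.6625 0.0525 0.0321] knobmean [0.6623 0.0524 0.0388]
lid pink [ 0.676  -0.1718  0.033 ] knobmean [ 0.6764 -0.1719  0.0374]
lid green [ 0.5695 -0.1556  0.0327] knobmean [ 0.5697 -0.1558  0.0375]
lid blue [ 0.5478 -0.0608  0.0327] knobmean [ 0.5481 -0.0607  0.0384]
lid orange [0.4526 0.0714 0.0283] knobmean [0.443  0.0614 0.0381]
cap [0.4703 0.3335 0.0767] ((0.4705515503883362, 0.33441153168678284), 0.02003549225628376) 0.0810909504918249
pad [ 0.5088 -0.3443  0.05  ]
```

Request:
{"method": "apply_moves", "body": {
  "linear": [
    [0,0,0],
    [0,0,0],
    [0,0,0],
    [0,0,0],
    [0,0,0]
  ],
  "delta_rot": [
    [0,0,0.04],
    [0,0,0.08],
    [0,0,0.12],
    [0,0,0.146],
    [0,0,0.146]
  ],
  "gripper": -1,
  "force": 30
}}

```text
clock: 0.52
position: [0.1882, -0.5958, 0.2309]
tool_rot: [-3.141, 0.0, -0.003]
force: [-0.4, -0.3, -0.1]
grip_width: 0.0256
finger_force: 0.0
```

Request:
{"method": "apply_moves", "body": {
  "linear": [
    [0.2,-0.1,0],
    [0.4,-0.2,0],
    [0.6,-0.3,0],
    [0.8,-0.4,0],
    [1,-0.5,0]
  ],
  "delta_rot": [
    [0,0,0],
    [0,0,0],
    [0,0,0],
    [0,0,0],
    [0,0,0]
  ]
}}

```text
clock: 0.93
position: [0.289, -0.5453, 0.2311]
tool_rot: [-3.141, 0.0, 0.002]
force: [-0.5, 0.6, 0.0]
grip_width: 0.0001
finger_force: 0.0
```

Request:
{"method": "apply_moves", "body": {
  "linear": [
    [0.2,-0.2,0],
    [0.4,-0.4,0],
    [0.6,-0.6,0],
    [0.8,-0.8,0],
    [1,-1,0]
  ],
  "delta_rot": [
    [0,0,0],
    [0,0,0],
    [0,0,0],
    [0,0,0],
    [0,0,0]
  ]
}}

```text
clock: 1.35
position: [0.3889, -0.4449, 0.2312]
tool_rot: [-3.141, 0.0, 0.002]
force: [-0.3, -0.9, -0.4]
grip_width: -0.0002
finger_force: 0.0
```

Request:
{"method": "apply_moves", "body": {
  "linear": [
    [0.2,-0.2,0],
    [0.4,-0.4,0],
    [0.6,-0.6,0],
    [0.8,-0.8,0],
    [0.8,-1,0]
  ],
  "delta_rot": [
    [0,0,0],
    [0,0,0],
    [0,0,0],
    [0,0,0],
    [0,0,0]
  ]
}}

```text
clock: 1.77
position: [0.4714, -0.3438, 0.2309]
tool_rot: [-3.141, -0.001, 0.005]
force: [0.6, 0.7, -0.1]
grip_width: -0.0002
finger_force: 0.0
```

Request:
{"method": "apply_moves", "body": {
  "linear": [
    [0,-0.2,0],
    [0,-0.4,0],
    [0,-0.6,0],
    [0,-0.8,0],
    [0,-1,0]
  ],
  "delta_rot": [
    [0,0,0],
    [0,0,0],
    [0,0,0],
    [0,0,0],
    [0,0,0]
  ]
}}

```text
clock: 2.18
position: [0.4679, -0.245, 0.2312]
tool_rot: [-3.142, 0.0, 0.003]
force: [1.3, 0.3, 0.0]
grip_width: 0.0001
finger_force: 0.0
```

Request:
{"method": "apply_moves", "body": {
  "linear": [
    [0,-0.2,0],
    [0,-0.4,0],
    [0,-0.6,0],
    [0,-0.8,0],
    [0,-1,0]
  ],
  "delta_rot": [
    [0,0,0],
    [0,0,0],
    [0,0,0],
    [0,0,0],
    [0,0,0]
  ]
}}

```text
clock: 2.6
position: [0.468, -0.145, 0.2313]
tool_rot: [3.142, 0.0, 0.003]
force: [0.9, -0.4, -0.2]
grip_width: -0.0003
finger_force: 0.0
```

Request:
{"method": "apply_moves", "body": {
  "linear": [
    [0,-0.2,0],
    [0,-0.4,0],
    [0,-0.6,0],
    [0,-0.8,0],
    [0,-1,0]
  ],
  "delta_rot": [
    [0,0,0],
    [0,0,0],
    [0,0,0],
    [0,0,0],
    [0,0,0]
  ]
}}

```text
clock: 3.02
position: [0.4679, -0.0451, 0.2313]
tool_rot: [3.141, 0.0, 0.003]
force: [1.0, -0.8, 0.6]
grip_width: -0.0003
finger_force: 0.0
```

Request:
{"method": "apply_moves", "body": {
  "linear": [
    [0,-0.2,0],
    [0,-0.4,0],
    [0,-0.6,0],
    [0,-0.8,0],
    [0,-1,0]
  ],
  "delta_rot": [
    [0,0,0],
    [0,0,0],
    [0,0,0],
    [0,0,0],
    [0,0,0]
  ]
}}

```text
clock: 3.43
position: [0.468, 0.0549, 0.2313]
tool_rot: [3.141, 0.0, 0.002]
force: [0.7, -0.4, -0.3]
grip_width: -0.0001
finger_force: 0.0
```

Request:
{"method": "apply_moves", "body": {
  "linear": [
    [0,-0.2,0.1],
    [0,-0.4,0.2],
    [0,-0.6,0.3],
    [0,-0.8,0.4],
    [0,-1,0.5]
  ],
  "delta_rot": [
    [0,0,0],
    [0,0,0],
    [0,0,0],
    [0,0,0],
    [0,0,0]
  ]
}}

```text
clock: 3.85
position: [0.468, 0.1549, 0.1808]
tool_rot: [3.142, 0.0, 0.002]
force: [1.3, -0.3, 1.1]
grip_width: 0.0
finger_force: 0.0
```

Request:
{"method": "apply_moves", "body": {
  "linear": [
    [0,-0.2,0.1],
    [0,-0.4,0.2],
    [0,-0.6,0.3],
    [0,-0.8,0.4],
    [0,-1,0.5]
  ],
  "delta_rot": [
    [0,0,0],
    [0,0,0],
    [0,0,0],
    [0,0,0],
    [0,0,0]
  ]
}}

```text
clock: 4.27
position: [0.468, 0.255, 0.1307]
tool_rot: [3.142, 0.0, 0.002]
force: [0.5, -0.5, 0.4]
grip_width: 0.0
finger_force: 0.0
```

Request:
{"method": "apply_moves", "body": {
  "linear": [
    [0,-0.2,0.05],
    [0,-0.4,0.1],
    [0,-0.6,0.2],
    [0,-0.79,0.3],
    [0,-0.79,0.3]
  ],
  "delta_rot": [
    [0,0,0],
    [0,0,0],
    [0,0,0],
    [0,0,0],
    [0,0,0]
  ]
}}

```text
clock: 4.68
position: [0.4666, 0.3365, 0.0995]
tool_rot: [-3.141, 0.002, 0.006]
force: [-1.0, 1.1, -0.1]
grip_width: 0.0003
finger_force: 0.0
```

Request:
{"method": "apply_moves", "body": {
  "linear": [
    [0.025,0,0.05],
    [0.025,0,0.1],
    [0.025,0,0.15],
    [0.025,0,0.2],
    [0.025,0,0.2]
  ],
  "delta_rot": [
    [0,0,0],
    [0,0,0],
    [0,0,0],
    [0,0,0],
    [0,0,0]
  ]
}}

```text
clock: 5.1
position: [0.4705, 0.3321, 0.0804]
tool_rot: [3.141, 0.001, -0.0]
force: [-0.3, 0.5, 0.7]
grip_width: -0.0001
finger_force: 0.0
```

Request:
{"method": "apply_moves", "body": {
  "linear": [
    [0,0,0.02],
    [0,0,0.04],
    [0,0,0.06],
    [0,0,0.08],
    [0,0,0.085]
  ],
  "delta_rot": [
    [0,0,0],
    [0,0,0],
    [0,0,0],
    [0,0,0],
    [0,0,0]
  ]
}}

```text
clock: 5.52
position: [0.4706, 0.333, 0.0726]
tool_rot: [3.142, 0.0, 0.0]
force: [0.0, 0.1, -0.9]
grip_width: 0.0004
finger_force: 0.0
```

Request:
{"method": "apply_moves", "body": {
  "linear": [
    [0,0,0.005],
    [0,0,0.01],
    [0,0,0.015],
    [0,0,0.02],
    [0,0,0.025]
  ],
  "delta_rot": [
    [0,0,0],
    [0,0,0],
    [0,0,0],
    [0,0,0],
    [0,0,0]
  ]
}}

```text
clock: 5.93
position: [0.4707, 0.333, 0.0704]
tool_rot: [-3.142, -0.0, -0.0]
force: [-0.5, 0.7, 2.6]
grip_width: 0.0
finger_force: 1.2
```

Request:
{"method": "apply_moves", "body": {
  "linear": [
    [0,0,0.002],
    [0,0,0.004],
    [0,0,0.006],
    [0,0,0.006],
    [0,0,0.006]
  ],
  "delta_rot": [
    [0,0,0],
    [0,0,0],
    [0,0,0],
    [0,0,0],
    [0,0,0]
  ]
}}

```text
clock: 6.35
position: [0.4707, 0.3331, 0.07]
tool_rot: [-3.141, -0.0, -0.0]
force: [-1.4, -0.2, 8.2]
grip_width: 0.0002
finger_force: 3.7
```

Request:
{"method": "apply_moves", "body": {
  "linear": [
    [0,0,-0.1],
    [0,0,-0.2],
    [0,0,-0.35],
    [0,0,-0.5],
    [0,0,-0.5]
  ],
  "delta_rot": [
    [0,0,0],
    [0,0,0],
    [0,0,0],
    [0,0,0],
    [0,0,0]
  ],
  "gripper": 0.15
}}

```text
clock: 6.77
position: [0.4719, 0.3339, 0.1232]
tool_rot: [-3.139, -0.003, -0.0]
force: [0.4, 0.3, 0.0]
grip_width: 0.0489
finger_force: 0.0
```

Request:
{"method": "apply_moves", "body": {
  "linear": [
    [0,0.2,0],
    [0,0.4,0],
    [0,0.6,0],
    [0,0.8,0],
    [0,1,0]
  ],
  "delta_rot": [
    [0,0,0],
    [0,0,0],
    [0,0,0],
    [0,0,0],
    [0,0,0]
  ]
}}

```text
clock: 7.18
position: [0.4707, 0.2321, 0.1202]
tool_rot: [-3.141, -0.001, 0.0]
force: [0.8, -0.3, 0.2]
grip_width: 0.0493
finger_force: 0.0
```

```bash
cat > scan.py <<'E'
from h import *
import sys
# prints measured positions of all lids & tins near their last pixel; finds anew by depth
np.set_printoptions(precision=4,suppress=True)
def scan(tag):
    p,d=snap("top",tag); P=cloud("top",d)
    hsv=cv2.cvtColor(p,cv2.COLOR_RGB2HSV)
    for k in RNG:
        m=cv2.inRange(hsv,*map(np.array,RNG[k])); m=cv2.morphologyEx(m,cv2.MORPH_CLOSE,np.ones((5,5),np.uint8))
        m[:130]=0; m[278:]=0; m[:,:190]=0; m[:,485:]=0
        n,l,st,ce=cv2.connectedComponentsWithStats(m)
        for i in range(1,n):
            if not 250<st[i,4]<900: continue
            uv=tuple(int(round(c)) for c in ce[i]); q=local(P,uv,4)
            h=np.median(q[:,2]); 
            lo=lidpos(P,uv,14); f=tinpos(P,uv,20)
            c=local(P,uv,14); zz=np.median(np.sort(c[c[:,2]<.15][:,2])[-30:])
            kn=c[(c[:,2]>.07)&(c[:,2]<.09)]
            if len(kn)>20: print(k,"FITTED",uv,"knob",kn.mean(0))
            elif .03<h<.046: 
                kn=c[(c[:,2]>.032)&(c[:,2]<.046)]; print(k,"lid",uv,"knob",kn.mean(0))
            else: print(k,"tin?",uv,f,"hmed %.3f"%h)
    return p,P
if __name__=="__main__":
    p,P=scan(sys.argv[1])
    q=local(P,(152,238),14); c=q[(q[:,2]>0.06)&(q[:,2]<.09)]; print("cap",c.mean(0) if len(c) else None)
    print(monitor.observe()["position"],monitor.observe()["clock"])
E
python3 scan.py t1
```

```text
blue tin? (307, 166) [ 0.6726 -0.0602  0.0283 91.    ] hmed 0.004
blue lid (306, 214) knob [ 0.5482 -0.0608  0.0374]
green lid (341, 206) knob [ 0.5698 -0.1558  0.0375]
green tin? (266, 208) [ 0.5586  0.0463  0.0283 85.    ] hmed 0.004
orange tin? (217, 208) [ 0.5527  0.174   0.0283 90.    ] hmed 0.004
orange lid (258, 252) knob [0.443  0.0618 0.0375]
pink tin? (347, 168) None hmed 0.028
pink tin? (348, 253) [ 0.4443 -0.17    0.0283 84.    ] hmed 0.003
white tin? (405, 131) None hmed -0.000
white lid (265, 171) knob [0.6629 0.0522 0.0383]
white tin? (300, 251) [ 0.4472 -0.0434  0.0282 81.    ] hmed 0.004
cap None
[0.471  0.2278 0.1201] 7.2333
```

Request:
{"method": "apply_moves", "body": {
  "linear": [
    [-0.05,0.2,0],
    [-0.1,0.4,0],
    [-0.2,0.6,0],
    [-0.275,0.8,0],
    [-0.275,1,0]
  ],
  "delta_rot": [
    [0,0,0],
    [0,0,0],
    [0,0,0],
    [0,0,0],
    [0,0,0]
  ]
}}

```text
clock: 7.65
position: [0.442, 0.1322, 0.1201]
tool_rot: [3.142, 0.0, 0.001]
force: [0.6, 0.7, -0.4]
grip_width: 0.0493
finger_force: 0.0
```

Request:
{"method": "apply_moves", "body": {
  "linear": [
    [0,0.2,0],
    [0,0.4,0.1],
    [0,0.6,0.2],
    [0,0.72,0.3],
    [0,0.72,0.3]
  ],
  "delta_rot": [
    [0,0,0],
    [0,0,0],
    [0,0,0],
    [0,0,0],
    [0,0,0]
  ]
}}

```text
clock: 8.07
position: [0.4426, 0.0585, 0.0888]
tool_rot: [3.14, 0.002, -0.003]
force: [0.5, 0.5, -0.4]
grip_width: 0.049
finger_force: 0.0
```

Request:
{"method": "apply_moves", "body": {
  "linear": [
    [0,0,0.2],
    [0,0,0.4],
    [0,0,0.6],
    [0,0,0.725],
    [0,0,0.725]
  ],
  "delta_rot": [
    [0,0,0],
    [0,0,0],
    [0,0,0],
    [0,0,0],
    [0,0,0]
  ]
}}

```text
clock: 8.48
position: [0.4425, 0.0618, 0.0158]
tool_rot: [3.141, 0.002, 0.001]
force: [-0.9, 1.1, -0.1]
grip_width: 0.0489
finger_force: 0.0
```

Request:
{"method": "apply_moves", "body": {
  "linear": [
    [0,0,0],
    [0,0,0],
    [0,0,0],
    [0,0,0],
    [0,0,0]
  ],
  "delta_rot": [
    [0,0,0],
    [0,0,0],
    [0,0,0],
    [0,0,0],
    [0,0,0]
  ],
  "gripper": -1,
  "force": 50
}}

```text
clock: 8.9
position: [0.4438, 0.0614, 0.0184]
tool_rot: [-3.141, -0.002, 0.0]
force: [-0.5, 2.5, 5.3]
grip_width: 0.0202
finger_force: 48.6
```

Request:
{"method": "apply_moves", "body": {
  "linear": [
    [0,0,-0.1],
    [0,0,-0.3],
    [0,0,-0.5],
    [0,0,-0.75],
    [0,0,-1]
  ],
  "delta_rot": [
    [0,0,0],
    [0,0,0],
    [0,0,0],
    [0,0,0],
    [0,0,0]
  ]
}}

```text
clock: 9.32
position: [0.443, 0.061, 0.1196]
tool_rot: [-3.141, -0.001, -0.0]
force: [0.5, -0.6, -0.8]
grip_width: 0.0206
finger_force: 48.9
```

Request:
{"method": "apply_moves", "body": {
  "linear": [
    [0.2,-0.2,0],
    [0.4,-0.4,0],
    [0.6,-0.6,0],
    [0.8,-0.8,0],
    [1,-1,0]
  ],
  "delta_rot": [
    [0,0,0],
    [0,0,0],
    [0,0,0],
    [0,0,0],
    [0,0,0]
  ]
}}

```text
clock: 9.73
position: [0.5441, 0.162, 0.1191]
tool_rot: [-3.141, -0.001, -0.0]
force: [-0.1, -0.5, -0.9]
grip_width: 0.0205
finger_force: 48.9
```

Request:
{"method": "apply_moves", "body": {
  "linear": [
    [0.05,-0.06,0.05],
    [0.097,-0.127,0.1],
    [0.097,-0.127,0.2],
    [0.097,-0.127,0.3],
    [0.097,-0.127,0.35]
  ],
  "delta_rot": [
    [0,0,0],
    [0,0,0],
    [0,0,0],
    [0,0,0],
    [0,0,0]
  ]
}}

```text
clock: 10.15
position: [0.5517, 0.1725, 0.0808]
tool_rot: [3.141, 0.002, -0.001]
force: [-0.6, 1.1, -0.9]
grip_width: 0.0198
finger_force: 49.0
```

Run:
```python
from scan import *
p,P=scan("t2"); print(monitor.observe()["position"])
p,d=snap("side","s2")
cv2.imwrite("pics/s2c.png",cv2.resize(p[160:340,130:400,::-1],None,fx=2.9,fy=2.9))
```

```text
blue tin? (307, 166) [ 0.6727 -0.0602  0.0282 85.    ] hmed 0.004
blue lid (306, 214) knob [ 0.5479 -0.0606  0.0386]
green lid (341, 206) knob [ 0.5698 -0.1558  0.0379]
green tin? (266, 208) [ 0.5587  0.0463  0.0283 87.    ] hmed 0.003
pink tin? (347, 168) None hmed 0.028
pink tin? (348, 253) [ 0.4442 -0.17    0.0283 90.    ] hmed 0.003
white tin? (405, 131) None hmed -0.001
white lid (265, 171) knob [0.6627 0.0524 0.0381]
white tin? (300, 251) [ 0.4473 -0.0434  0.0282 84.    ] hmed 0.004
[0.5515 0.1724 0.0804]
```

View pics/s2c.png

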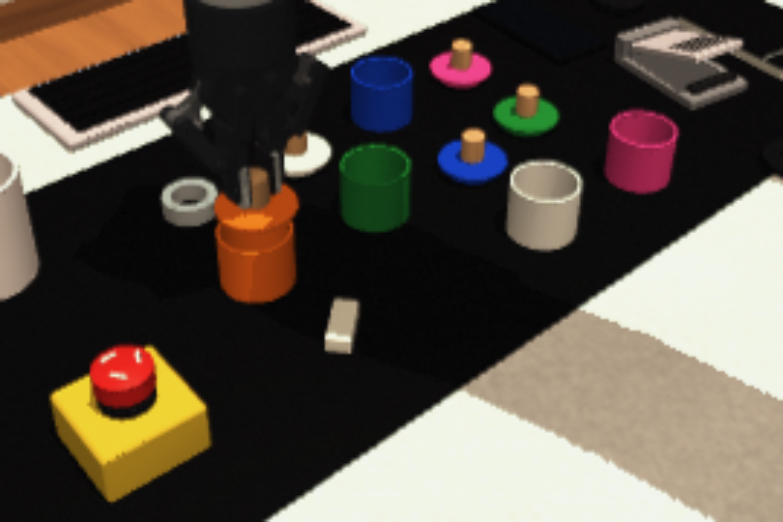

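Side crop: the orange lid hangs level right over the orange tin at (257,215), and the red cap at (123,375) is down.

Request:
{"method": "apply_moves", "body": {
  "linear": [
    [0.01,-0.01,0.06],
    [0.01,-0.01,0.12],
    [0.01,-0.01,0.17],
    [0.01,-0.01,0.21],
    [0.01,-0.01,0.21]
  ],
  "delta_rot": [
    [0,0,0],
    [0,0,0],
    [0,0,0],
    [0,0,0],
    [0,0,0]
  ]
}}

```text
clock: 10.67
position: [0.5537, 0.1746, 0.0607]
tool_rot: [3.141, 0.0, -0.0]
force: [-0.4, 0.1, -0.6]
grip_width: 0.0203
finger_force: 49.1
```

Request:
{"method": "apply_moves", "body": {
  "linear": [
    [0,0,0.01],
    [0,0,0.02],
    [0,0,0.02],
    [0,0,0.02],
    [0,0,0.02]
  ],
  "delta_rot": [
    [0,0,0],
    [0,0,0],
    [0,0,0],
    [0,0,0],
    [0,0,0]
  ]
}}

```text
clock: 11.08
position: [0.554, 0.1747, 0.0604]
tool_rot: [-3.142, -0.001, -0.0]
force: [-8.4, -2.8, 25.6]
grip_width: 0.0201
finger_force: 51.8
```

Request:
{"method": "apply_moves", "body": {
  "linear": [
    [0,0,0],
    [0,0,0],
    [0,0,0],
    [0,0,-0.1],
    [0,0,-0.2]
  ],
  "delta_rot": [
    [0,0,0],
    [0,0,0],
    [0,0,0],
    [0,0,0],
    [0,0,0]
  ],
  "gripper": 0.15
}}

```text
clock: 11.5
position: [0.5535, 0.1746, 0.0795]
tool_rot: [3.141, 0.001, 0.0]
force: [-0.5, 0.9, -0.2]
grip_width: 0.0492
finger_force: 0.0
```

Request:
{"method": "apply_moves", "body": {
  "linear": [
    [0,0,-0.15],
    [0,0,-0.3],
    [0,0,-0.42],
    [0,0,-0.42],
    [0,0,-0.42]
  ],
  "delta_rot": [
    [0,0,0],
    [0,0,0],
    [0,0,0],
    [0,0,0],
    [0,0,0]
  ]
}}

```text
clock: 11.92
position: [0.5543, 0.1748, 0.1222]
tool_rot: [-3.141, -0.002, -0.0]
force: [-0.6, 0.4, -0.7]
grip_width: 0.0492
finger_force: 0.0
```

Request:
{"method": "apply_moves", "body": {
  "linear": [
    [0.2,0.2,0],
    [0.4,0.4,0],
    [0.6,0.6,0],
    [0.8,0.8,0],
    [1,1,0]
  ],
  "delta_rot": [
    [0,0,0],
    [0,0,0],
    [0,0,0],
    [0,0,0],
    [0,0,0]
  ]
}}

```text
clock: 12.33
position: [0.6543, 0.0735, 0.1205]
tool_rot: [3.141, 0.001, 0.0]
force: [-0.4, 0.7, -0.1]
grip_width: 0.0493
finger_force: 0.0
```

```bash
python3 scan.py t3
```

```text
blue tin? (308, 166) [ 0.6725 -0.0602  0.0282 80.    ] hmed 0.003
green lid (341, 206) knob [ 0.5698 -0.1558  0.0376]
orange FITTED (217, 208) knob [0.5527 0.1738 0.0802]
pink tin? (347, 168) None hmed 0.027
pink tin? (348, 253) [ 0.4441 -0.1699  0.0283 89.    ] hmed 0.003
white tin? (225, 149) None hmed 0.531
white tin? (396, 132) None hmed -0.000
cap [0.4703 0.3334 0.0696]
[0.6576 0.068  0.1204] 12.3833
```

Request:
{"method": "apply_moves", "body": {
  "linear": [
    [0.045,0.12,0],
    [0.091,0.227,0.1],
    [0.091,0.227,0.2],
    [0.091,0.227,0.3],
    [0.091,0.227,0.3]
  ],
  "delta_rot": [
    [0,0,0],
    [0,0,0],
    [0,0,0],
    [0,0,0],
    [0,0,0]
  ]
}}

```text
clock: 12.8
position: [0.6611, 0.0528, 0.0882]
tool_rot: [-3.142, 0.004, 0.001]
force: [-1.4, -0.5, -0.1]
grip_width: 0.049
finger_force: 0.0
```

Request:
{"method": "apply_moves", "body": {
  "linear": [
    [0,0,0.2],
    [0,0,0.4],
    [0,0,0.6],
    [0,0,0.725],
    [0,0,0.725]
  ],
  "delta_rot": [
    [0,0,0],
    [0,0,0],
    [0,0,0],
    [0,0,0],
    [0,0,0]
  ]
}}

```text
clock: 13.22
position: [0.6611, 0.0528, 0.016]
tool_rot: [3.141, 0.004, 0.001]
force: [-0.8, 0.1, 0.1]
grip_width: 0.049
finger_force: 0.0
```

Request:
{"method": "apply_moves", "body": {
  "linear": [
    [0,0,0],
    [0,0,0],
    [0,0,0],
    [0,0,0],
    [0,0,0]
  ],
  "delta_rot": [
    [0,0,0],
    [0,0,0],
    [0,0,0],
    [0,0,0],
    [0,0,0]
  ],
  "gripper": -1
}}

```text
clock: 13.63
position: [0.6637, 0.0523, 0.0201]
tool_rot: [-3.141, -0.002, -0.0]
force: [-1.7, 0.1, 8.2]
grip_width: 0.0204
finger_force: 49.4
```

Request:
{"method": "apply_moves", "body": {
  "linear": [
    [0,0,-0.1],
    [0,0,-0.3],
    [0,0,-0.5],
    [0,0,-0.75],
    [0,0,-1]
  ],
  "delta_rot": [
    [0,0,0],
    [0,0,0],
    [0,0,0],
    [0,0,0],
    [0,0,0]
  ]
}}

```text
clock: 14.05
position: [0.6628, 0.0519, 0.1206]
tool_rot: [-3.142, -0.0, -0.0]
force: [-0.3, -0.9, 0.5]
grip_width: 0.0203
finger_force: 48.9
```

Request:
{"method": "apply_moves", "body": {
  "linear": [
    [-0.2,0.1,0],
    [-0.4,0.2,0],
    [-0.6,0.3,0],
    [-0.8,0.4,0],
    [-1,0.5,0]
  ],
  "delta_rot": [
    [0,0,0],
    [0,0,0],
    [0,0,0],
    [0,0,0],
    [0,0,0]
  ]
}}

```text
clock: 14.47
position: [0.5621, 0.0015, 0.1198]
tool_rot: [3.141, -0.001, -0.0]
force: [1.1, -0.6, -0.1]
grip_width: 0.02
finger_force: 48.9
```

```bash
python3 scan.py t4
```

```text
green lid (342, 206) knob [ 0.5696 -0.1559  0.0381]
orange FITTED (217, 208) knob [0.5529 0.1737 0.0794]
pink tin? (347, 168) None hmed 0.024
white tin? (405, 131) None hmed -0.001
white tin? (284, 163) None hmed 0.494
cap [0.4703 0.3332 0.0698]
[ 0.5587 -0.001   0.1195] 14.5167
```

Request:
{"method": "apply_moves", "body": {
  "linear": [
    [-0.2,0.1,0],
    [-0.4,0.2,0],
    [-0.6,0.3,0],
    [-0.8,0.4,0],
    [-1,0.457,0]
  ],
  "delta_rot": [
    [0,0,0],
    [0,0,0],
    [0,0,0],
    [0,0,0],
    [0,0,0]
  ]
}}

```text
clock: 14.93
position: [0.4621, -0.0448, 0.1195]
tool_rot: [3.141, -0.001, -0.001]
force: [0.1, -0.4, -0.8]
grip_width: 0.0197
finger_force: 48.9
```

Request:
{"method": "apply_moves", "body": {
  "linear": [
    [-0.1,0,0],
    [-0.155,0,0.1],
    [-0.155,0,0.2],
    [-0.155,0,0.3],
    [-0.155,0,0.37]
  ],
  "delta_rot": [
    [0,0,0],
    [0,0,0],
    [0,0,0],
    [0,0,0],
    [0,0,0]
  ]
}}

```text
clock: 15.35
position: [0.4479, -0.0434, 0.0817]
tool_rot: [-3.142, -0.001, 0.0]
force: [-1.0, -0.1, -0.2]
grip_width: 0.0204
finger_force: 49.0
```

Run:
```python
from scan import *
p,P=scan("t5"); print(monitor.observe()["position"])
p,d=snap("side","s5")
cv2.imwrite("pics/s5c.png",cv2.resize(p[160:300,200:400,::-1],None,fx=3,fy=3))
```

```text
blue tin? (307, 166) [ 0.6727 -0.0602  0.0283 86.    ] hmed 0.004
green lid (342, 206) knob [ 0.5697 -0.1559  0.0379]
green tin? (266, 208) [ 0.5587  0.0462  0.0283 86.    ] hmed 0.003
orange FITTED (217, 208) knob [0.5527 0.1738 0.0797]
pink tin? (347, 168) None hmed 0.028
white tin? (406, 131) None hmed -0.000
[ 0.4474 -0.0434  0.0807]
```

View pics/s5c.png

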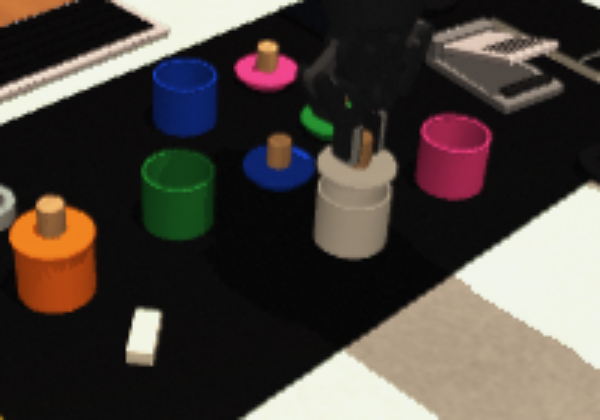

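The white lid is centred above the white tin at (355,165), and the orange lid is fitted. Lowering.

Request:
{"method": "apply_moves", "body": {
  "linear": [
    [0,0,0.06],
    [0,0,0.12],
    [0,0,0.17],
    [0,0,0.205],
    [0,0,0.205]
  ],
  "delta_rot": [
    [0,0,0],
    [0,0,0],
    [0,0,0],
    [0,0,0],
    [0,0,0]
  ]
}}

```text
clock: 15.87
position: [0.4478, -0.0437, 0.061]
tool_rot: [3.142, -0.0, 0.0]
force: [1.2, 0.7, 0.8]
grip_width: 0.0203
finger_force: 51.4
```

Request:
{"method": "apply_moves", "body": {
  "linear": [
    [0,0,0.005],
    [0,0,0.01],
    [0,0,0.01],
    [0,0,0.01],
    [0,0,0.01]
  ],
  "delta_rot": [
    [0,0,0],
    [0,0,0],
    [0,0,0],
    [0,0,0],
    [0,0,0]
  ]
}}

```text
clock: 16.28
position: [0.4478, -0.0437, 0.0608]
tool_rot: [3.141, -0.001, 0.0]
force: [-4.8, 0.1, 22.6]
grip_width: 0.0201
finger_force: 53.7
```

Request:
{"method": "apply_moves", "body": {
  "linear": [
    [0,0,0],
    [0,0,0],
    [0,0,0],
    [0,0,-0.1],
    [0,0,-0.2]
  ],
  "delta_rot": [
    [0,0,0],
    [0,0,0],
    [0,0,0],
    [0,0,0],
    [0,0,0]
  ],
  "gripper": 0.15
}}

```text
clock: 16.7
position: [0.4471, -0.0436, 0.0806]
tool_rot: [-3.142, 0.001, 0.0]
force: [0.6, -0.7, 1.0]
grip_width: 0.0492
finger_force: 0.0
```

Request:
{"method": "apply_moves", "body": {
  "linear": [
    [0,0,-0.15],
    [0,0,-0.3],
    [0,0,-0.41],
    [0,0,-0.41],
    [0,0,-0.41]
  ],
  "delta_rot": [
    [0,0,0],
    [0,0,0],
    [0,0,0],
    [0,0,0],
    [0,0,0]
  ]
}}

```text
clock: 17.12
position: [0.4479, -0.0438, 0.1222]
tool_rot: [3.141, -0.002, -0.0]
force: [-0.2, 0.2, 0.6]
grip_width: 0.0492
finger_force: 0.0
```

Request:
{"method": "apply_moves", "body": {
  "linear": [
    [0.2,0.2,0],
    [0.4,0.4,0],
    [0.6,0.6,0],
    [0.8,0.8,0],
    [1,1,0]
  ],
  "delta_rot": [
    [0,0,0],
    [0,0,0],
    [0,0,0],
    [0,0,0],
    [0,0,0]
  ]
}}

```text
clock: 17.53
position: [0.5479, -0.1448, 0.1207]
tool_rot: [-3.141, 0.001, 0.0]
force: [0.6, 0.7, -0.1]
grip_width: 0.0487
finger_force: 0.0
```

Request:
{"method": "apply_moves", "body": {
  "linear": [
    [0.1,0.06,0],
    [0.224,0.124,0],
    [0.224,0.124,0.1],
    [0.224,0.124,0.2],
    [0.224,0.124,0.3]
  ],
  "delta_rot": [
    [0,0,0],
    [0,0,0],
    [0,0,0],
    [0,0,0],
    [0,0,0]
  ]
}}

```text
clock: 17.95
position: [0.5689, -0.1556, 0.0897]
tool_rot: [-3.141, 0.001, 0.0]
force: [-0.5, 0.4, -1.0]
grip_width: 0.0489
finger_force: 0.0
```

```bash
python3 scan.py t6
```

```text
blue tin? (307, 166) [ 0.6726 -0.0603  0.0283 89.    ] hmed 0.003
blue lid (306, 214) knob [ 0.5481 -0.0608  0.0381]
green tin? (266, 208) [ 0.5586  0.0461  0.0283 81.    ] hmed 0.004
orange FITTED (217, 208) knob [0.5528 0.1736 0.0798]
pink tin? (346, 253) [ 0.4441 -0.1699  0.0283 55.    ] hmed 0.004
white tin? (406, 131) None hmed -0.001
white lid (417, 208) knob [ 0.5557 -0.3634  0.0354]
white FITTED (300, 251) knob [ 0.4467 -0.0436  0.0804]
cap [0.4702 0.3332 0.0701]
[ 0.568  -0.1553  0.0879] 18.0
```

Request:
{"method": "apply_moves", "body": {
  "linear": [
    [0,0,0.2],
    [0,0,0.4],
    [0,0,0.6],
    [0,0,0.725],
    [0,0,0.725]
  ],
  "delta_rot": [
    [0,0,0],
    [0,0,0],
    [0,0,0],
    [0,0,0],
    [0,0,0]
  ]
}}

```text
clock: 18.42
position: [0.568, -0.1553, 0.0161]
tool_rot: [-3.141, 0.004, 0.001]
force: [0.2, 0.2, -0.9]
grip_width: 0.0492
finger_force: 0.0
```

Request:
{"method": "apply_moves", "body": {
  "linear": [
    [0,0,0],
    [0,0,0],
    [0,0,0],
    [0,0,0],
    [0,0,0]
  ],
  "delta_rot": [
    [0,0,0],
    [0,0,0],
    [0,0,0],
    [0,0,0],
    [0,0,0]
  ],
  "gripper": -1
}}

```text
clock: 18.83
position: [0.5704, -0.1562, 0.0199]
tool_rot: [3.141, -0.002, -0.0]
force: [-1.5, 1.5, 7.9]
grip_width: 0.02
finger_force: 49.4
```

Request:
{"method": "apply_moves", "body": {
  "linear": [
    [0,0,-0.1],
    [0,0,-0.3],
    [0,0,-0.5],
    [0,0,-0.75],
    [0,0,-1]
  ],
  "delta_rot": [
    [0,0,0],
    [0,0,0],
    [0,0,0],
    [0,0,0],
    [0,0,0]
  ]
}}

```text
clock: 19.25
position: [0.5697, -0.1561, 0.1207]
tool_rot: [3.142, -0.0, -0.0]
force: [-0.1, -0.6, 0.8]
grip_width: 0.02
finger_force: 48.9
```

Request:
{"method": "apply_moves", "body": {
  "linear": [
    [0,-0.2,0],
    [0,-0.4,0],
    [-0.05,-0.6,0],
    [-0.111,-0.8,0],
    [-0.111,-1,0]
  ],
  "delta_rot": [
    [0,0,0],
    [0,0,0],
    [0,0,0],
    [0,0,0],
    [0,0,0]
  ]
}}

```text
clock: 19.67
position: [0.5579, -0.0555, 0.1198]
tool_rot: [3.141, -0.0, -0.0]
force: [0.8, -0.4, -0.7]
grip_width: 0.0201
finger_force: 48.9
```

Request:
{"method": "apply_moves", "body": {
  "linear": [
    [0,-0.2,0],
    [0,-0.4,0],
    [0,-0.6,0],
    [0,-0.8,0],
    [0,-1.0,0]
  ],
  "delta_rot": [
    [0,0,0],
    [0,0,0],
    [0,0,0],
    [0,0,0],
    [0,0,0]
  ]
}}

```text
clock: 20.08
position: [0.5589, 0.0448, 0.1198]
tool_rot: [-3.142, -0.001, -0.0]
force: [0.6, 0.4, -1.7]
grip_width: 0.0199
finger_force: 48.9
```

Request:
{"method": "apply_moves", "body": {
  "linear": [
    [0,-0.02,0],
    [0,-0.02,0.1],
    [0,-0.02,0.2],
    [0,-0.02,0.3],
    [0,-0.02,0.37]
  ],
  "delta_rot": [
    [0,0,0],
    [0,0,0],
    [0,0,0],
    [0,0,0],
    [0,0,0]
  ]
}}

```text
clock: 20.5
position: [0.5582, 0.0447, 0.0801]
tool_rot: [3.141, 0.001, -0.001]
force: [0.0, 0.4, -0.7]
grip_width: 0.02
finger_force: 49.0
```

Run:
```python
from scan import *
p,P=scan("t7"); print(monitor.observe()["position"])
p,d=snap("side","s7")
cv2.imwrite("pics/s7c.png",cv2.resize(p[160:300,200:400,::-1],None,fx=3,fy=3))
```

```text
blue tin? (307, 166) [ 0.6728 -0.0601  0.0282 86.    ] hmed 0.004
orange FITTED (217, 208) knob [0.5525 0.1737 0.0798]
pink tin? (347, 168) None hmed 0.029
pink tin? (348, 253) [ 0.4442 -0.1699  0.0283 88.    ] hmed 0.003
white tin? (406, 131) None hmed -0.001
[0.5577 0.0448 0.0791]
```

View pics/s7c.png

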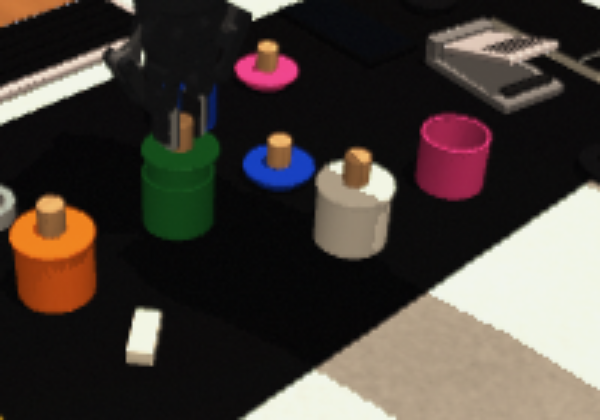

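The green lid is centred over the green tin at (180,150).

Request:
{"method": "apply_moves", "body": {
  "linear": [
    [0,-0.01,0.06],
    [0,-0.01,0.12],
    [0,-0.01,0.17],
    [0,-0.01,0.205],
    [0,-0.01,0.205]
  ],
  "delta_rot": [
    [0,0,0],
    [0,0,0],
    [0,0,0],
    [0,0,0],
    [0,0,0]
  ]
}}

```text
clock: 21.02
position: [0.5588, 0.0469, 0.0618]
tool_rot: [3.141, -0.0, -0.0]
force: [-6.7, 0.1, 16.4]
grip_width: 0.0202
finger_force: 50.6
```

Request:
{"method": "apply_moves", "body": {
  "linear": [
    [0,0,0.005],
    [0,0,0.008],
    [0,0,0.008],
    [0,0,0.008],
    [0,0,0.008]
  ],
  "delta_rot": [
    [0,0,0],
    [0,0,0],
    [0,0,0],
    [0,0,0],
    [0,0,0]
  ]
}}

```text
clock: 21.43
position: [0.5589, 0.0468, 0.0617]
tool_rot: [3.141, -0.001, -0.0]
force: [-11.0, -0.7, 31.8]
grip_width: 0.0199
finger_force: 52.2
```

Request:
{"method": "apply_moves", "body": {
  "linear": [
    [0,0,0],
    [0,0,0],
    [0,0,0],
    [0,0,-0.1],
    [0,0,-0.2]
  ],
  "delta_rot": [
    [0,0,0],
    [0,0,0],
    [0,0,0],
    [0,0,0],
    [0,0,0]
  ],
  "gripper": 0.15
}}

```text
clock: 21.85
position: [0.5584, 0.0469, 0.0807]
tool_rot: [3.142, 0.001, 0.0]
force: [-0.6, 0.6, -0.6]
grip_width: 0.0494
finger_force: 0.0
```

Request:
{"method": "apply_moves", "body": {
  "linear": [
    [0,0,-0.15],
    [0,0,-0.3],
    [0,0,-0.41],
    [0,0,-0.41],
    [0,0,-0.41]
  ],
  "delta_rot": [
    [0,0,0],
    [0,0,0],
    [0,0,0],
    [0,0,0],
    [0,0,0]
  ]
}}

```text
clock: 22.27
position: [0.5591, 0.0468, 0.1222]
tool_rot: [-3.141, -0.001, -0.0]
force: [-0.1, 0.7, -0.0]
grip_width: 0.0493
finger_force: 0.0
```

Request:
{"method": "apply_moves", "body": {
  "linear": [
    [-0.02,0.2,0],
    [-0.04,0.4,0],
    [-0.06,0.6,0],
    [-0.08,0.8,0],
    [-0.106,1,0]
  ],
  "delta_rot": [
    [0,0,0],
    [0,0,0],
    [0,0,0],
    [0,0,0],
    [0,0,0]
  ]
}}

```text
clock: 22.68
position: [0.5476, -0.054, 0.1207]
tool_rot: [-3.142, 0.001, 0.0]
force: [0.5, -0.2, 0.2]
grip_width: 0.0492
finger_force: 0.0
```

Request:
{"method": "apply_moves", "body": {
  "linear": [
    [0,0.078,0],
    [0,0.078,0.05],
    [0,0.078,0.1],
    [0,0.078,0.2],
    [0,0.078,0.3]
  ],
  "delta_rot": [
    [0,0,0],
    [0,0,0],
    [0,0,0],
    [0,0,0],
    [0,0,0]
  ]
}}

```text
clock: 23.1
position: [0.5482, -0.0595, 0.0903]
tool_rot: [-3.141, -0.0, 0.002]
force: [-0.3, -0.7, -0.4]
grip_width: 0.0491
finger_force: 0.0
```

```bash
python3 scan.py t8
```

```text
green FITTED (266, 207) knob [0.5583 0.0467 0.0799]
orange FITTED (217, 208) knob [0.5526 0.1735 0.0796]
white tin? (406, 131) None hmed -0.001
white FITTED (296, 251) knob [ 0.4466 -0.0436  0.0807]
cap [0.4704 0.3334 0.0699]
[ 0.5472 -0.0596  0.0884] 23.15
```

Request:
{"method": "apply_moves", "body": {
  "linear": [
    [0,0,0.2],
    [0,0,0.4],
    [0,0,0.6],
    [0,0,0.725],
    [0,0,0.725]
  ],
  "delta_rot": [
    [0,0,0],
    [0,0,0],
    [0,0,0],
    [0,0,0],
    [0,0,0]
  ]
}}

```text
clock: 23.57
position: [0.5467, -0.0601, 0.0163]
tool_rot: [-3.141, 0.004, 0.001]
force: [-1.0, 0.1, 0.1]
grip_width: 0.0488
finger_force: 0.0
```

Request:
{"method": "apply_moves", "body": {
  "linear": [
    [0,0,0],
    [0,0,0],
    [0,0,0],
    [0,0,0],
    [0,0,0]
  ],
  "delta_rot": [
    [0,0,0],
    [0,0,0],
    [0,0,0],
    [0,0,0],
    [0,0,0]
  ],
  "gripper": -1
}}

```text
clock: 23.98
position: [0.5488, -0.0608, 0.0199]
tool_rot: [-3.142, -0.002, -0.0]
force: [-0.8, 1.0, 8.6]
grip_width: 0.0201
finger_force: 49.5
```

Request:
{"method": "apply_moves", "body": {
  "linear": [
    [0,0,-0.1],
    [0,0,-0.3],
    [0,0,-0.5],
    [0,0,-0.75],
    [0,0,-1]
  ],
  "delta_rot": [
    [0,0,0],
    [0,0,0],
    [0,0,0],
    [0,0,0],
    [0,0,0]
  ]
}}

```text
clock: 24.4
position: [0.5479, -0.061, 0.1208]
tool_rot: [3.142, -0.0, -0.0]
force: [0.4, 0.2, 0.2]
grip_width: 0.0199
finger_force: 49.0
```

Run:
```python
from scan import *
p,P=scan("t9"); print(monitor.observe()["position"])
p,d=snap("side","s9")
cv2.imwrite("pics/s9c.png",cv2.resize(p[150:300,200:400,::-1],None,fx=3,fy=3))
```

```text
green FITTED (266, 207) knob [0.5583 0.0465 0.0793]
orange FITTED (217, 208) knob [0.5528 0.174  0.0799]
white tin? (406, 131) None hmed 0.000
white FITTED (296, 251) knob [ 0.4466 -0.0438  0.0799]
[ 0.55   -0.0611  0.1253]
```

View pics/s9c.png

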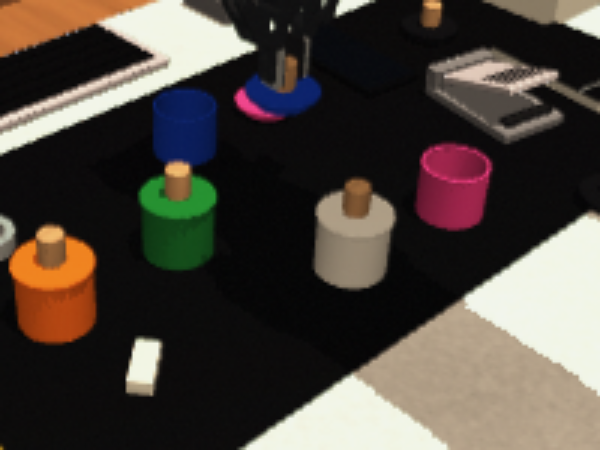

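The blue lid is held level at (283,92). The blue tin (185,128) and pink tin (455,185) have not moved.

Request:
{"method": "apply_moves", "body": {
  "linear": [
    [0.2,0,0],
    [0.4,0,0],
    [0.6,0,0],
    [0.8,0,0],
    [1,0,0]
  ],
  "delta_rot": [
    [0,0,0],
    [0,0,0],
    [0,0,0],
    [0,0,0],
    [0,0,0]
  ]
}}

```text
clock: 24.92
position: [0.6489, -0.061, 0.1193]
tool_rot: [3.142, -0.0, -0.0]
force: [-0.3, -0.1, -0.2]
grip_width: 0.0202
finger_force: 48.9
```

Request:
{"method": "apply_moves", "body": {
  "linear": [
    [0.1,-0.01,0],
    [0.2,-0.01,0.1],
    [0.247,-0.01,0.2],
    [0.247,-0.01,0.3],
    [0.247,-0.01,0.37]
  ],
  "delta_rot": [
    [0,0,0],
    [0,0,0],
    [0,0,0],
    [0,0,0],
    [0,0,0]
  ]
}}

```text
clock: 25.33
position: [0.6718, -0.06, 0.0804]
tool_rot: [-3.142, 0.002, -0.0]
force: [-0.0, 0.1, -0.8]
grip_width: 0.0199
finger_force: 48.9
```

Request:
{"method": "apply_moves", "body": {
  "linear": [
    [0,0,0.06],
    [0,0,0.12],
    [0,0,0.17],
    [0,0,0.2],
    [0,0,0.2]
  ],
  "delta_rot": [
    [0,0,0],
    [0,0,0],
    [0,0,0],
    [0,0,0],
    [0,0,0]
  ]
}}

```text
clock: 25.75
position: [0.6729, -0.06, 0.0622]
tool_rot: [3.142, -0.0, -0.0]
force: [-0.2, 0.2, -1.1]
grip_width: 0.0202
finger_force: 49.0
```

Request:
{"method": "apply_moves", "body": {
  "linear": [
    [0,0,0.005],
    [0,0,0.005],
    [0,0,0.005],
    [0,0,0.005],
    [0,0,0.005]
  ],
  "delta_rot": [
    [0,0,0],
    [0,0,0],
    [0,0,0],
    [0,0,0],
    [0,0,0]
  ]
}}

```text
clock: 26.17
position: [0.673, -0.06, 0.062]
tool_rot: [3.142, -0.001, -0.0]
force: [-1.8, 0.6, 6.4]
grip_width: 0.0199
finger_force: 49.7
```

Request:
{"method": "apply_moves", "body": {
  "linear": [
    [0,0,0],
    [0,0,0],
    [0,0,0],
    [0,0,-0.1],
    [0,0,-0.2]
  ],
  "delta_rot": [
    [0,0,0],
    [0,0,0],
    [0,0,0],
    [0,0,0],
    [0,0,0]
  ],
  "gripper": 0.15
}}

```text
clock: 26.58
position: [0.6726, -0.0599, 0.0818]
tool_rot: [-3.142, 0.001, 0.0]
force: [0.4, -0.3, -0.1]
grip_width: 0.049
finger_force: 0.0
```

Request:
{"method": "apply_moves", "body": {
  "linear": [
    [0,0,-0.15],
    [0,0,-0.3],
    [0,0,-0.4],
    [0,0,-0.4],
    [0,0,-0.4]
  ],
  "delta_rot": [
    [0,0,0],
    [0,0,0],
    [0,0,0],
    [0,0,0],
    [0,0,0]
  ]
}}

```text
clock: 27.0
position: [0.6731, -0.06, 0.1222]
tool_rot: [3.142, -0.001, -0.0]
force: [-0.1, -0.1, -0.8]
grip_width: 0.0493
finger_force: 0.0
```

Run:
```python
from scan import *
p,P=scan("t10"); print(monitor.observe()["position"])
c=local(P,(348,167),14); c=c[(c[:,2]>.032)&(c[:,2]<.046)]; print("pinklid",len(c),c.mean(0))
print(flange(p,"pink",(348,167)))
```

```text
green FITTED (266, 207) knob [0.5583 0.0466 0.0799]
orange FITTED (217, 208) knob [0.5527 0.1735 0.0795]
white tin? (423, 132) None hmed -0.000
white FITTED (297, 249) knob [ 0.4468 -0.0438  0.0797]
[ 0.6727 -0.0599  0.1214]
pinklid 0 [nan nan nan]<stdin>:3: RuntimeWarning: Mean of empty slice.
  ret = um.true_divide(
Traceback (most recent call last):
  File "h.py", line 30, in flange
    c=max(cv2.findContours(m,cv2.RETR_EXTERNAL,cv2.CHAIN_APPROX_NONE)[0],key=cv2.contourArea)
ValueError: max() iterable argument is empty
```

Run:
```python
from h import *
p,d=snap("side","s11"); P=cloud("side",d)
m=cv2.inRange(cv2.cvtColor(p,cv2.COLOR_RGB2HSV),*map(np.array,RNG["pink"]))
n,l,st,ce=cv2.connectedComponentsWithStats(m)
for i in range(1,n):
    if st[i,4]>40: print(st[i],ce[i],ray("side",*ce[i],0.013),np.median(P[l==i],0))
q=P[(l>0)&(P[...,2]>.005)&(P[...,2]<.02)&(P[...,0]>.6)]; print(len(q),cv2.minEnclosingCircle(q[:,:2].astype(np.float32)) if len(q) else 0)
```

```text
[278 178  22  12 163] [288.29447853 183.91411043] [ 0.66991368 -0.16401798  0.013     ] [ 0.66935861 -0.16488502  0.01114814]
[339 198  25  29 583] [350.66209262 211.59519726] [ 0.4539745  -0.18615109  0.013     ] [ 0.4386137  -0.15899626  0.03085888]
145 ((0.6767787337303162, -0.1712833195924759), 0.03356761112809181)
```

Request:
{"method": "apply_moves", "body": {
  "linear": [
    [0.01,0.2,0],
    [0.02,0.4,0],
    [0.03,0.6,0],
    [0.037,0.8,0],
    [0.037,1,0]
  ],
  "delta_rot": [
    [0,0,0],
    [0,0,0],
    [0,0,0],
    [0,0,0],
    [0,0,0]
  ]
}}

```text
clock: 27.52
position: [0.6762, -0.1608, 0.1204]
tool_rot: [-3.141, 0.001, 0.0]
force: [0.2, 0.1, 0.4]
grip_width: 0.0495
finger_force: 0.0
```

Request:
{"method": "apply_moves", "body": {
  "linear": [
    [0,0.118,0],
    [0,0.118,0.05],
    [0,0.118,0.1],
    [0,0.118,0.2],
    [0,0.118,0.3]
  ],
  "delta_rot": [
    [0,0,0],
    [0,0,0],
    [0,0,0],
    [0,0,0],
    [0,0,0]
  ]
}}

```text
clock: 27.93
position: [0.6766, -0.17, 0.0903]
tool_rot: [-3.141, 0.0, 0.002]
force: [0.0, -0.2, -0.3]
grip_width: 0.0492
finger_force: 0.0
```

Request:
{"method": "apply_moves", "body": {
  "linear": [
    [0,0,0.2],
    [0,0,0.4],
    [0,0,0.6],
    [0,0,0.725],
    [0,0,0.725]
  ],
  "delta_rot": [
    [0,0,0],
    [0,0,0],
    [0,0,0],
    [0,0,0],
    [0,0,0]
  ]
}}

```text
clock: 28.35
position: [0.6748, -0.1703, 0.0153]
tool_rot: [-3.14, 0.005, 0.001]
force: [0.0, 0.3, -0.3]
grip_width: 0.0492
finger_force: 0.0
```

Request:
{"method": "apply_moves", "body": {
  "linear": [
    [0,0,0],
    [0,0,0],
    [0,0,0],
    [0,0,0],
    [0,0,0]
  ],
  "delta_rot": [
    [0,0,0],
    [0,0,0],
    [0,0,0],
    [0,0,0],
    [0,0,0]
  ],
  "gripper": -1
}}

```text
clock: 28.77
position: [0.6773, -0.1718, 0.0201]
tool_rot: [3.141, -0.002, -0.0]
force: [-0.2, 1.0, 8.3]
grip_width: 0.0201
finger_force: 49.3
```

Request:
{"method": "apply_moves", "body": {
  "linear": [
    [0,0,-0.1],
    [0,0,-0.3],
    [0,0,-0.5],
    [0,0,-0.75],
    [0,0,-1]
  ],
  "delta_rot": [
    [0,0,0],
    [0,0,0],
    [0,0,0],
    [0,0,0],
    [0,0,0]
  ]
}}

```text
clock: 29.18
position: [0.6763, -0.1718, 0.1207]
tool_rot: [3.142, 0.0, -0.0]
force: [1.0, -0.3, -0.6]
grip_width: 0.0201
finger_force: 48.9
```

Run:
```python
from scan import *
p,P=scan("t12"); print(monitor.observe()["position"])
p,d=snap("side","s12"); P=cloud("side",d)
m=cv2.inRange(cv2.cvtColor(p,cv2.COLOR_RGB2HSV),*map(np.array,RNG["pink"]))
n,l,st,ce=cv2.connectedComponentsWithStats(m)
for i in range(1,n):
    if st[i,4]>40: print(st[i],ce[i],np.median(P[l==i],0))
```

```text
blue FITTED (307, 166) knob [ 0.6723 -0.0596  0.0794]
green FITTED (266, 207) knob [0.5582 0.0467 0.0789]
orange FITTED (217, 208) knob [0.5523 0.1736 0.0797]
white tin? (445, 133) None hmed -0.001
white FITTED (300, 251) knob [ 0.4467 -0.0439  0.0798]
[ 0.6786 -0.1723  0.1262]
[279 147  22  10 144] [289.5208 151.9097] [ 0.6679 -0.1594  0.1175]
[339 198  25  29 582] [350.6804 211.5997] [ 0.4389 -0.1589  0.0301]
```

Request:
{"method": "apply_moves", "body": {
  "linear": [
    [-0.2,0,0],
    [-0.4,0,0],
    [-0.6,0,0],
    [-0.8,0,0],
    [-1,0,0]
  ],
  "delta_rot": [
    [0,0,0],
    [0,0,0],
    [0,0,0],
    [0,0,0],
    [0,0,0]
  ]
}}

```text
clock: 29.7
position: [0.5754, -0.1718, 0.1193]
tool_rot: [3.141, -0.0, -0.0]
force: [0.3, 0.1, -0.5]
grip_width: 0.02
finger_force: 48.9
```

Request:
{"method": "apply_moves", "body": {
  "linear": [
    [-0.2,0,0],
    [-0.4,0,0],
    [-0.6,0,0],
    [-0.8,-0.018,0],
    [-1,-0.018,0]
  ],
  "delta_rot": [
    [0,0,0],
    [0,0,0],
    [0,0,0],
    [0,0,0],
    [0,0,0]
  ]
}}

```text
clock: 30.12
position: [0.4755, -0.1697, 0.1194]
tool_rot: [3.141, -0.0, 0.0]
force: [0.9, 0.6, -0.2]
grip_width: 0.0198
finger_force: 48.9
```

Request:
{"method": "apply_moves", "body": {
  "linear": [
    [-0.2,0,0],
    [-0.322,0,0.1],
    [-0.322,0,0.2],
    [-0.322,0,0.3],
    [-0.322,0,0.37]
  ],
  "delta_rot": [
    [0,0,0],
    [0,0,0],
    [0,0,0],
    [0,0,0],
    [0,0,0]
  ]
}}

```text
clock: 30.53
position: [0.4449, -0.1699, 0.0811]
tool_rot: [-3.141, -0.0, 0.0]
force: [1.6, 0.0, -1.0]
grip_width: 0.0198
finger_force: 48.9
```

Run:
```python
from scan import *
p,P=scan("t13"); print(monitor.observe()["position"])
p,d=snap("side","s13")
cv2.imwrite("pics/s13c.png",cv2.resize(p[160:300,200:400,::-1],None,fx=3,fy=3))
```

```text
blue FITTED (307, 166) knob [ 0.672  -0.0596  0.0797]
green FITTED (266, 207) knob [0.5583 0.0465 0.0792]
orange FITTED (217, 208) knob [0.5527 0.1736 0.0795]
white tin? (406, 131) None hmed -0.000
white FITTED (300, 251) knob [ 0.4468 -0.0438  0.0801]
[ 0.4445 -0.1696  0.08  ]
```

View pics/s13c.png

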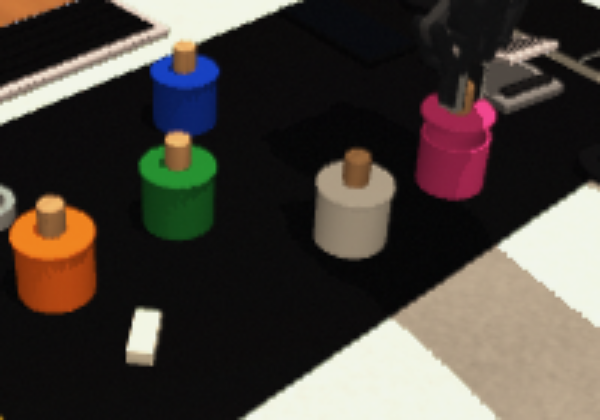

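The pink lid is centred over the pink tin at (457,115), and the other four lids are fitted.

Request:
{"method": "apply_moves", "body": {
  "linear": [
    [0,0,0.06],
    [0,0,0.12],
    [0,0,0.17],
    [0,0,0.2],
    [0,0,0.2]
  ],
  "delta_rot": [
    [0,0,0],
    [0,0,0],
    [0,0,0],
    [0,0,0],
    [0,0,0]
  ]
}}

```text
clock: 31.05
position: [0.4443, -0.1699, 0.0621]
tool_rot: [3.141, 0.0, -0.0]
force: [-3.0, 1.8, 10.4]
grip_width: 0.0199
finger_force: 49.9
```

Request:
{"method": "apply_moves", "body": {
  "linear": [
    [0,0,0.005],
    [0,0,0.005],
    [0,0,0.005],
    [0,0,0.005],
    [0,0,0.005]
  ],
  "delta_rot": [
    [0,0,0],
    [0,0,0],
    [0,0,0],
    [0,0,0],
    [0,0,0]
  ]
}}

```text
clock: 31.47
position: [0.4444, -0.1699, 0.062]
tool_rot: [3.141, -0.0, -0.0]
force: [-6.5, 3.0, 22.1]
grip_width: 0.0201
finger_force: 51.4
```

Request:
{"method": "apply_moves", "body": {
  "linear": [
    [0,0,0],
    [0,0,0],
    [0,0,0],
    [0,0,-0.1],
    [0,0,-0.2]
  ],
  "delta_rot": [
    [0,0,0],
    [0,0,0],
    [0,0,0],
    [0,0,0],
    [0,0,0]
  ],
  "gripper": 0.15
}}

```text
clock: 31.88
position: [0.4441, -0.1697, 0.0818]
tool_rot: [-3.141, 0.001, 0.0]
force: [-0.0, 0.1, 0.3]
grip_width: 0.0492
finger_force: 0.0
```

Request:
{"method": "apply_moves", "body": {
  "linear": [
    [0,0,-0.15],
    [0,0,-0.3],
    [0,0,-0.45],
    [0,0,-0.6],
    [0,0,-0.6]
  ],
  "delta_rot": [
    [0,0,0],
    [0,0,0],
    [0,0,0],
    [0,0,0],
    [0,0,0]
  ]
}}

```text
clock: 32.3
position: [0.4456, -0.1704, 0.1447]
tool_rot: [3.14, -0.004, -0.0]
force: [0.7, 0.0, -0.3]
grip_width: 0.049
finger_force: 0.0
```

Request:
{"method": "apply_moves", "body": {
  "linear": [
    [0,-0.2,0],
    [0,-0.4,0],
    [0,-0.6,0],
    [0,-0.8,0],
    [0,-1,0]
  ],
  "delta_rot": [
    [0,0,0],
    [0,0,0],
    [0,0,0],
    [0,0,0],
    [0,0,0]
  ]
}}

```text
clock: 32.72
position: [0.4442, -0.069, 0.1418]
tool_rot: [3.142, -0.0, -0.0]
force: [0.6, 0.1, -0.6]
grip_width: 0.0492
finger_force: 0.0
```

Request:
{"method": "apply_moves", "body": {
  "linear": [
    [0,-0.2,0],
    [0,-0.4,0],
    [0,-0.6,0],
    [0,-0.8,0],
    [0,-1,0]
  ],
  "delta_rot": [
    [0,0,0],
    [0,0,0],
    [0,0,0],
    [0,0,0],
    [0,0,0]
  ]
}}

```text
clock: 33.13
position: [0.4443, 0.031, 0.1418]
tool_rot: [-3.142, -0.0, -0.0]
force: [0.7, 0.6, -0.2]
grip_width: 0.0493
finger_force: 0.0
```

Request:
{"method": "apply_moves", "body": {
  "linear": [
    [0,-0.2,0],
    [0,-0.4,0],
    [0,-0.6,0],
    [0,-0.8,0],
    [0,-1,0]
  ],
  "delta_rot": [
    [0,0,0],
    [0,0,0],
    [0,0,0],
    [0,0,0],
    [0,0,0]
  ]
}}

```text
clock: 33.55
position: [0.4442, 0.131, 0.1418]
tool_rot: [-3.142, -0.0, -0.0]
force: [-0.6, 0.3, 0.1]
grip_width: 0.0492
finger_force: 0.0
```

```bash
python3 scan.py t14; python3 -c "
from h import *
print(monitor.observe()['qpos'])"
```

```text
blue FITTED (307, 166) knob [ 0.6721 -0.0597  0.0793]
green FITTED (266, 207) knob [0.5579 0.0465 0.0795]
pink FITTED (348, 253) knob [ 0.4443 -0.1691  0.0802]
white tin? (406, 131) None hmed -0.001
white FITTED (300, 251) knob [ 0.4467 -0.0438  0.0802]
cap [0.4702 0.3332 0.0701]
[0.4442 0.135  0.142 ] 33.6
[-0.20470519  0.41387665 -0.27373235  2.08544394  0.17533924  0.6617859
 -2.16248122]
```

All five lids are fitted and the cap is still latched. Joint 7 is near its lower limit here, so I turn counter-clockwise first, then grip the cap and twist clockwise.

Request:
{"method": "apply_moves", "body": {
  "linear": [
    [0,-0.2,0],
    [0,-0.4,0],
    [0.1,-0.6,0],
    [0.2,-0.8,0],
    [0.26,-1,0]
  ],
  "delta_rot": [
    [0,0,0],
    [0,0,0],
    [0,0,0],
    [0,0,0],
    [0,0,0]
  ],
  "gripper": 0.5
}}

```text
clock: 34.02
position: [0.4711, 0.2309, 0.1419]
tool_rot: [-3.141, -0.001, -0.0]
force: [-0.5, -0.9, -0.0]
grip_width: 0.0641
finger_force: 0.0
```

Request:
{"method": "apply_moves", "body": {
  "linear": [
    [0,-0.2,0],
    [0,-0.4,0],
    [0,-0.6,0],
    [0,-0.8,0],
    [0,-1.0,0]
  ],
  "delta_rot": [
    [0,0,0],
    [0,0,0],
    [0,0,0],
    [0,0,0],
    [0,0,0]
  ]
}}

```text
clock: 34.43
position: [0.4703, 0.3308, 0.1418]
tool_rot: [-3.142, -0.0, -0.0]
force: [0.7, 0.4, -0.5]
grip_width: 0.0639
finger_force: 0.0
```

Request:
{"method": "apply_moves", "body": {
  "linear": [
    [0,-0.036,0],
    [0,-0.036,0],
    [0,-0.036,0],
    [0,-0.036,0],
    [0,-0.036,0]
  ],
  "delta_rot": [
    [0,0,-0.05],
    [0,0,-0.1],
    [0,0,-0.15],
    [0,0,-0.2],
    [0,0,-0.25]
  ]
}}

```text
clock: 34.85
position: [0.4704, 0.3335, 0.1418]
tool_rot: [3.142, -0.0, 0.529]
force: [-0.1, 0.1, 0.4]
grip_width: 0.0641
finger_force: 0.0
```

Request:
{"method": "apply_moves", "body": {
  "linear": [
    [0,0,0],
    [0,0,0],
    [0,0,0],
    [0,0,0],
    [0,0,0]
  ],
  "delta_rot": [
    [0,0,-0.05],
    [0,0,-0.1],
    [0,0,-0.15],
    [0,0,-0.2],
    [0,0,-0.25]
  ]
}}

```text
clock: 35.27
position: [0.4705, 0.3334, 0.1418]
tool_rot: [3.141, -0.0, 1.052]
force: [0.9, -0.5, 0.1]
grip_width: 0.0643
finger_force: 0.0
```

Request:
{"method": "apply_moves", "body": {
  "linear": [
    [0,0,0.1],
    [0,0,0.2],
    [0,0,0.3],
    [0,0,0.4],
    [0,0,0.4]
  ],
  "delta_rot": [
    [0,0,-0.05],
    [0,0,-0.1],
    [0,0,-0.15],
    [0,0,-0.15],
    [0,0,-0.15]
  ]
}}

```text
clock: 35.68
position: [0.4699, 0.3327, 0.0999]
tool_rot: [-3.14, 0.002, 1.358]
force: [-1.2, 0.3, -0.3]
grip_width: 0.0638
finger_force: 0.0
```

```bash
python3 -c "
from h import *
s=monitor.observe(); print(s['qpos'],s['position'],s['tool_rot'])"
```

```text
[-0.32537731  0.67259627 -0.56481885  1.81510326  0.4840422   0.79767222
 -1.35132249] [0.46985672 0.33272706 0.09985343] [-3.13997099e+00  1.72620521e-03  1.35774900e+00]
```

Request:
{"method": "apply_moves", "body": {
  "linear": [
    [0,0,0.12],
    [0,0,0.25],
    [0,0,0.4],
    [0,0,0.53],
    [0,0,0.53]
  ],
  "delta_rot": [
    [0,0,-0.05],
    [0,0,-0.1],
    [0,0,-0.1],
    [0,0,-0.1],
    [0,0,-0.1]
  ]
}}

```text
clock: 36.1
position: [0.4696, 0.3329, 0.0466]
tool_rot: [-3.14, 0.002, 1.568]
force: [-0.4, -0.7, 0.1]
grip_width: 0.0638
finger_force: 0.0
```

Request:
{"method": "apply_moves", "body": {
  "linear": [
    [0,0,0],
    [0,0,0],
    [0,0,0],
    [0,0,0],
    [0,0,0]
  ],
  "delta_rot": [
    [0,0,0],
    [0,0,0],
    [0,0,0],
    [0,0,0],
    [0,0,0]
  ],
  "gripper": -1,
  "force": 35
}}

```text
clock: 36.52
position: [0.4706, 0.334, 0.0491]
tool_rot: [3.141, -0.001, 1.57]
force: [-0.4, 1.2, 2.3]
grip_width: 0.0386
finger_force: 35.4
```

Request:
{"method": "apply_moves", "body": {
  "linear": [
    [0,0,0],
    [0,0,0],
    [0,0,0],
    [0,0,0],
    [0,0,0]
  ],
  "delta_rot": [
    [0,0,0.05],
    [0,0,0.1],
    [0,0,0.15],
    [0,0,0.2],
    [0,0,0.25]
  ]
}}

```text
clock: 36.93
position: [0.4705, 0.3343, 0.0495]
tool_rot: [3.141, -0.001, 1.042]
force: [-6.3, -1.6, 22.0]
grip_width: 0.039
finger_force: 37.3
```

Request:
{"method": "apply_moves", "body": {
  "linear": [
    [0,0,0],
    [0,0,0],
    [0,0,0],
    [0,0,0],
    [0,0,0]
  ],
  "delta_rot": [
    [0,0,0.05],
    [0,0,0.1],
    [0,0,0.15],
    [0,0,0.2],
    [0,0,0.24]
  ]
}}

```text
clock: 37.35
position: [0.4705, 0.3346, 0.051]
tool_rot: [-3.141, -0.002, 0.54]
force: [-14.7, -7.1, 53.4]
grip_width: 0.039
finger_force: 39.9
```

Request:
{"method": "apply_moves", "body": {
  "linear": [
    [0,0,0],
    [0,0,0],
    [0,0,0],
    [0,0,0],
    [0,0,0]
  ],
  "delta_rot": [
    [0,0,0],
    [0,0,0],
    [0,0,0],
    [0,0,0],
    [0,0,0]
  ]
}}

```text
clock: 37.77
position: [0.4705, 0.3346, 0.0512]
tool_rot: [-3.142, -0.002, 0.545]
force: [-13.4, -7.3, 49.4]
grip_width: 0.0387
finger_force: 39.9
```

```bash
python3 -c "
from h import *
s=monitor.observe(); print(s['qpos'],s['position'],s['tool_rot'],s['moment'],s['force'])"
```

```text
[-0.50141367  0.7070594  -0.31230347  1.84314407  0.34058307  0.64174461
 -2.04406608] [0.47049189 0.33459006 0.05115601] [-3.14154406e+00 -2.12971436e-03  5.45036180e-01] [-1.51991293  2.99384812  0.397839  ] [-13.3925069   -7.31711724  49.38032817]
```

Request:
{"method": "apply_moves", "body": {
  "linear": [
    [0,0,-0.03],
    [0,0,-0.03],
    [0,0,-0.03],
    [0,0,-0.03],
    [0,0,-0.03]
  ],
  "delta_rot": [
    [0,0,0],
    [0,0,0],
    [0,0,0],
    [0,0,0],
    [0,0,0]
  ]
}}

```text
clock: 38.18
position: [0.4703, 0.3345, 0.053]
tool_rot: [-3.141, -0.001, 0.545]
force: [-8.1, -2.7, 26.8]
grip_width: 0.0385
finger_force: 37.6
```

Request:
{"method": "apply_moves", "body": {
  "linear": [
    [0,0,0],
    [0,0,0],
    [0,0,0],
    [0,0,0],
    [0,0,0]
  ],
  "delta_rot": [
    [0,0,0],
    [0,0,0],
    [0,0,0],
    [0,0,0],
    [0,0,0]
  ],
  "gripper": 0.5
}}

```text
clock: 38.6
position: [0.4703, 0.3336, 0.0513]
tool_rot: [-3.142, 0.0, 0.544]
force: [-0.8, -0.5, 0.7]
grip_width: 0.0642
finger_force: 0.0
```

Request:
{"method": "apply_moves", "body": {
  "linear": [
    [0,0,-0.2],
    [0,0,-0.4],
    [0,0,-0.6],
    [0,0,-0.8],
    [0,0,-1]
  ],
  "delta_rot": [
    [0,0,0.05],
    [0,0,0.1],
    [0,0,0.15],
    [0,0,0.15],
    [0,0,0.15]
  ]
}}

```text
clock: 39.02
position: [0.4702, 0.3337, 0.1523]
tool_rot: [3.141, 0.0, 0.23]
force: [-0.5, 0.3, 0.2]
grip_width: 0.0642
finger_force: 0.0
```

Run:
```python
from h import *
s=monitor.observe(); print(s['qpos'],s['position'],s['tool_rot'])
p,d=snap("side","s15"); P=cloud("side",d)
hsv=cv2.cvtColor(p,cv2.COLOR_RGB2HSV); m=(cv2.inRange(hsv,(0,150,80),(7,255,255))|cv2.inRange(hsv,(175,150,80),(180,255,255)))>0
m[:260]=0;m[:,:140]=0;m[:,205:]=0
q=P[m]; print(len(q),np.percentile(q[:,2],[5,50,90,97]))
d0=np.load("/tmp/side0.npy");P0=cloud("side",d0);print("start",np.percentile(P0[m][:,2],[5,50,90,97]))
d2=np.load("/tmp/s2.npy");P2=cloud("side",d2);print("latched",np.percentile(P2[m][:,2],[5,50,90,97]))
cv2.imwrite("pics/s15c.png",cv2.resize(p[150:340,130:400,::-1],None,fx=2.8,fy=2.8))
```

```text
[-0.52222045  0.55166275 -0.27753327  1.79315101  0.19698608  0.82397001
 -2.23608171] [0.47015001 0.33370615 0.1523367 ] [3.14147289e+00 1.46933328e-04 2.29738586e-01]
361 [0.05987722 0.07472497 0.07723339 0.07816273]
start [0.06060994 0.07454211 0.07722458 0.07783225]
latched [-0.00095887  0.06837072  0.07064694  0.07159663]
```

View pics/s15c.png

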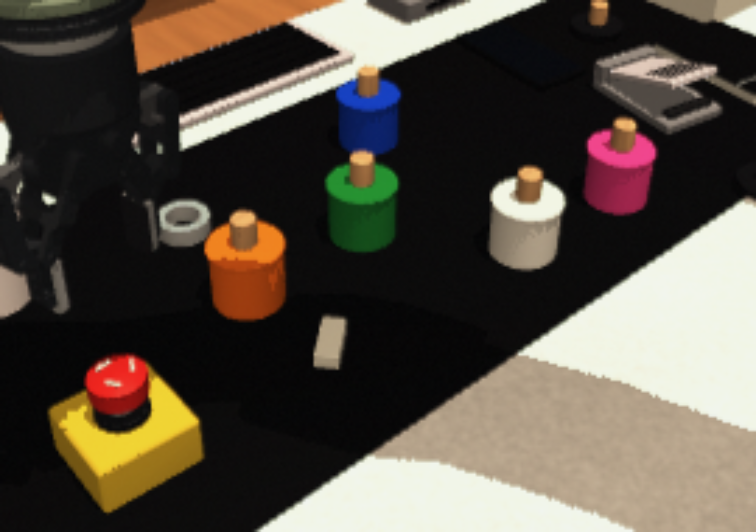

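The red cap is out again (its top reads 78 mm, as at the start) and all five lids are seated. Next the pedal.

Request:
{"method": "apply_moves", "body": {
  "linear": [
    [-0.046,0.195,0],
    [-0.091,0.389,0],
    [-0.137,0.584,0],
    [-0.182,0.778,0],
    [-0.228,0.973,0]
  ],
  "delta_rot": [
    [0,0,0],
    [0,0,0.03],
    [0,0,0.06],
    [0,0,0.09],
    [0,0,0.11]
  ],
  "gripper": -1
}}

```text
clock: 39.48
position: [0.4703, 0.2327, 0.1513]
tool_rot: [-3.142, 0.0, -0.003]
force: [-0.3, 0.6, 1.5]
grip_width: 0.0033
finger_force: 0.0
```

Request:
{"method": "apply_moves", "body": {
  "linear": [
    [0,0.2,0],
    [0,0.4,0],
    [0,0.6,0],
    [0,0.8,0],
    [0,1,0]
  ],
  "delta_rot": [
    [0,0,0],
    [0,0,0],
    [0,0,0],
    [0,0,0],
    [0,0,0]
  ]
}}

```text
clock: 39.9
position: [0.4702, 0.1325, 0.1513]
tool_rot: [-3.142, -0.0, 0.0]
force: [0.2, -0.1, 0.4]
grip_width: 0.0002
finger_force: 0.0
```

Request:
{"method": "apply_moves", "body": {
  "linear": [
    [0,0.2,0],
    [0,0.4,0],
    [0,0.6,0],
    [0,0.8,0],
    [0,1,0]
  ],
  "delta_rot": [
    [0,0,0],
    [0,0,0],
    [0,0,0],
    [0,0,0],
    [0,0,0]
  ]
}}

```text
clock: 40.32
position: [0.4702, 0.0325, 0.1514]
tool_rot: [-3.142, -0.0, 0.0]
force: [0.0, 0.7, -0.2]
grip_width: -0.0002
finger_force: 0.0
```

Request:
{"method": "apply_moves", "body": {
  "linear": [
    [0,0.2,0],
    [0,0.4,0],
    [0,0.6,0],
    [0,0.8,0],
    [0,1,0]
  ],
  "delta_rot": [
    [0,0,0],
    [0,0,0],
    [0,0,0],
    [0,0,0],
    [0,0,0]
  ]
}}

```text
clock: 40.73
position: [0.4701, -0.0675, 0.1514]
tool_rot: [-3.142, -0.0, 0.0]
force: [0.9, -0.5, 0.8]
grip_width: -0.0002
finger_force: 0.0
```

Request:
{"method": "apply_moves", "body": {
  "linear": [
    [0,0.2,0],
    [0,0.4,0],
    [0,0.6,0],
    [0,0.8,0],
    [0,1,0]
  ],
  "delta_rot": [
    [0,0,0],
    [0,0,0],
    [0,0,0],
    [0,0,0],
    [0,0,0]
  ]
}}

```text
clock: 41.15
position: [0.47, -0.1675, 0.1513]
tool_rot: [-3.142, 0.0, 0.0]
force: [0.3, 0.1, -1.1]
grip_width: 0.0002
finger_force: 0.0
```

Request:
{"method": "apply_moves", "body": {
  "linear": [
    [0.05,0.2,0],
    [0.1,0.4,0],
    [0.2,0.6,0],
    [0.3,0.8,0],
    [0.385,1,0]
  ],
  "delta_rot": [
    [0,0,0],
    [0,0,0],
    [0,0,0],
    [0,0,0],
    [0,0,0]
  ]
}}

```text
clock: 41.57
position: [0.5091, -0.2676, 0.1513]
tool_rot: [-3.142, -0.0, 0.0]
force: [0.5, 0.8, -0.3]
grip_width: 0.0001
finger_force: 0.0
```

Request:
{"method": "apply_moves", "body": {
  "linear": [
    [0,0.2,0],
    [0,0.4,0.1],
    [0,0.6,0.2],
    [0,0.78,0.4],
    [0,0.78,0.4]
  ],
  "delta_rot": [
    [0,0,0],
    [0,0,0],
    [0,0,0],
    [0,0,0],
    [0,0,0]
  ]
}}

```text
clock: 41.98
position: [0.5063, -0.3476, 0.1081]
tool_rot: [-3.141, 0.004, -0.003]
force: [-0.8, 0.1, -1.4]
grip_width: 0.0002
finger_force: 0.0
```

```bash
python3 scan.py t16
```

```text
blue FITTED (307, 166) knob [ 0.6726 -0.0597  0.0797]
green FITTED (266, 207) knob [0.5586 0.0464 0.08  ]
orange FITTED (217, 208) knob [0.5527 0.1735 0.0794]
pink FITTED (348, 253) knob [ 0.4444 -0.1691  0.079 ]
white tin? (406, 131) None hmed 0.000
white tin? (413, 227) [  0.5016  -0.3415   0.0231 248.    ] hmed 0.200
white FITTED (300, 251) knob [ 0.4467 -0.0437  0.0802]
cap [0.4702 0.3328 0.0763]
[ 0.5071 -0.3458  0.1094] 42.0333
```

Request:
{"method": "apply_moves", "body": {
  "linear": [
    [0,0,0.12],
    [0,0,0.24],
    [0,0,0.36],
    [0,0,0.48],
    [0,0,0.53]
  ],
  "delta_rot": [
    [0,0,0],
    [0,0,0],
    [0,0,0],
    [0,0,0],
    [0,0,0]
  ]
}}

```text
clock: 42.45
position: [0.5083, -0.3434, 0.0563]
tool_rot: [-3.14, 0.002, 0.001]
force: [-0.2, -0.2, -0.3]
grip_width: -0.0002
finger_force: 0.0
```

Request:
{"method": "apply_moves", "body": {
  "linear": [
    [0,0,0.05],
    [0,0,0.1],
    [0,0,0.15],
    [0,0,0.2],
    [0,0,0.25]
  ],
  "delta_rot": [
    [0,0,0],
    [0,0,0],
    [0,0,0],
    [0,0,0],
    [0,0,0]
  ]
}}

```text
clock: 42.87
position: [0.5087, -0.3443, 0.0332]
tool_rot: [3.141, 0.0, -0.0]
force: [-3.4, 1.1, 6.4]
grip_width: -0.0002
finger_force: 2.8
```

Request:
{"method": "apply_moves", "body": {
  "linear": [
    [0,0,0.01],
    [0,0,0.02],
    [0,0,0.03],
    [0,0,0.04],
    [0,0,0.04]
  ],
  "delta_rot": [
    [0,0,0],
    [0,0,0],
    [0,0,0],
    [0,0,0],
    [0,0,0]
  ]
}}

```text
clock: 43.28
position: [0.5084, -0.3443, 0.0294]
tool_rot: [-3.142, 0.001, -0.0]
force: [-4.4, 0.3, 5.6]
grip_width: -0.0005
finger_force: 3.1
```

Request:
{"method": "apply_moves", "body": {
  "linear": [
    [0,0,0.005],
    [0,0,0.01],
    [0,0,0.015],
    [0,0,0.02],
    [0,0,0.02]
  ],
  "delta_rot": [
    [0,0,0],
    [0,0,0],
    [0,0,0],
    [0,0,0],
    [0,0,0]
  ]
}}

```text
clock: 43.7
position: [0.5084, -0.3444, 0.028]
tool_rot: [3.142, 0.001, -0.0]
force: [-7.4, 3.2, 14.8]
grip_width: 0.0003
finger_force: 7.1
```

Request:
{"method": "apply_moves", "body": {
  "linear": [
    [0,0,0.002],
    [0,0,0.004],
    [0,0,0.005],
    [0,0,0.005],
    [0,0,0.005]
  ],
  "delta_rot": [
    [0,0,0],
    [0,0,0],
    [0,0,0],
    [0,0,0],
    [0,0,0]
  ]
}}

```text
clock: 44.12
position: [0.5084, -0.3444, 0.0279]
tool_rot: [3.141, 0.001, -0.0]
force: [-9.7, 3.5, 22.2]
grip_width: -0.0001
finger_force: 11.2
```

Request:
{"method": "apply_moves", "body": {
  "linear": [
    [0,0,0],
    [0,0,0],
    [0,0,0],
    [0,0,0],
    [0,0,0]
  ],
  "delta_rot": [
    [0,0,0],
    [0,0,0],
    [0,0,0],
    [0,0,0],
    [0,0,0]
  ]
}}

```text
clock: 44.53
position: [0.5084, -0.3444, 0.0279]
tool_rot: [3.141, 0.001, -0.0]
force: [-9.4, 4.5, 22.5]
grip_width: 0.0001
finger_force: 11.2
```

Request:
{"method": "apply_moves", "body": {
  "linear": [
    [0,0,0],
    [0,0,0],
    [0,0,0],
    [0,0,0],
    [0,0,0]
  ],
  "delta_rot": [
    [0,0,0],
    [0,0,0],
    [0,0,0],
    [0,0,0],
    [0,0,0]
  ]
}}

```text
clock: 44.95
position: [0.5084, -0.3444, 0.0279]
tool_rot: [3.141, 0.001, -0.0]
force: [-8.7, 4.0, 21.7]
grip_width: -0.0002
finger_force: 11.2
```

Request:
{"method": "apply_moves", "body": {
  "linear": [
    [0,0,0],
    [0,0,0],
    [0,0,0],
    [0,0,0],
    [0,0,0]
  ],
  "delta_rot": [
    [0,0,0],
    [0,0,0],
    [0,0,0],
    [0,0,0],
    [0,0,0]
  ]
}}

```text
clock: 45.37
position: [0.5084, -0.3444, 0.0279]
tool_rot: [3.141, 0.001, -0.0]
force: [-10.7, 3.7, 21.7]
grip_width: -0.0002
finger_force: 11.2
```

Request:
{"method": "apply_moves", "body": {
  "linear": [
    [0,0,0],
    [0,0,0],
    [0,0,0],
    [0,0,0],
    [0,0,0]
  ],
  "delta_rot": [
    [0,0,0],
    [0,0,0],
    [0,0,0],
    [0,0,0],
    [0,0,0]
  ]
}}

```text
clock: 45.78
position: [0.5084, -0.3444, 0.0279]
tool_rot: [3.141, 0.001, -0.0]
force: [-9.8, 3.9, 22.7]
grip_width: 0.0
finger_force: 11.2
```

Request:
{"method": "apply_moves", "body": {
  "linear": [
    [0,0,0],
    [0,0,0],
    [0,0,0],
    [0,0,0],
    [0,0,0]
  ],
  "delta_rot": [
    [0,0,0],
    [0,0,0],
    [0,0,0],
    [0,0,0],
    [0,0,0]
  ]
}}

```text
clock: 46.2
position: [0.5084, -0.3444, 0.0279]
tool_rot: [3.141, 0.001, -0.0]
force: [-9.7, 4.1, 22.3]
grip_width: 0.0001
finger_force: 11.2
```

Request:
{"method": "apply_moves", "body": {
  "linear": [
    [0,0,0],
    [0,0,0],
    [0,0,0],
    [0,0,0],
    [0,0,0]
  ],
  "delta_rot": [
    [0,0,0],
    [0,0,0],
    [0,0,0],
    [0,0,0],
    [0,0,0]
  ]
}}

```text
clock: 46.62
position: [0.5084, -0.3444, 0.0279]
tool_rot: [3.141, 0.001, -0.0]
force: [-10.0, 4.3, 22.4]
grip_width: 0.0001
finger_force: 11.2
```

Request:
{"method": "apply_moves", "body": {
  "linear": [
    [0,0,-0.06],
    [0,0,-0.13],
    [0,0,-0.2],
    [0,0,-0.4],
    [0,0,-0.6]
  ],
  "delta_rot": [
    [0,0,0],
    [0,0,0],
    [0,0,0],
    [0,0,0],
    [0,0,0]
  ]
}}

```text
clock: 47.03
position: [0.5084, -0.3439, 0.0873]
tool_rot: [-3.141, 0.001, 0.0]
force: [1.0, 0.1, -0.1]
grip_width: 0.0
finger_force: 0.0
```

Request:
{"method": "apply_moves", "body": {
  "linear": [
    [0,0,-0.2],
    [0,0,-0.4],
    [0,0,-0.6],
    [0,0,-0.8],
    [0,0,-1]
  ],
  "delta_rot": [
    [0,0,0],
    [0,0,0],
    [0,0,0],
    [0,0,0],
    [0,0,0]
  ]
}}

```text
clock: 47.45
position: [0.5086, -0.3441, 0.1882]
tool_rot: [-3.142, 0.0, 0.0]
force: [-0.0, -0.1, 0.4]
grip_width: 0.0001
finger_force: 0.0
```

Request:
{"method": "apply_moves", "body": {
  "linear": [
    [0,0.2,0],
    [0,0.4,0],
    [0,0.6,0],
    [0,0.8,0],
    [0,1,0]
  ],
  "delta_rot": [
    [0,0,0],
    [0,0,0],
    [0,0,0],
    [0,0,0],
    [0,0,0]
  ]
}}

```text
clock: 47.87
position: [0.5086, -0.4451, 0.1872]
tool_rot: [-3.142, 0.0, 0.0]
force: [-0.4, -0.5, 0.6]
grip_width: 0.0
finger_force: 0.0
```

```bash
python3 scan.py t17
python3 - <<'E'
from h import *
p,d=snap("side","s17"); P=cloud("side",d); d0=np.load("/tmp/side0.npy")
print("pedal diff side mm",1000*np.abs(d-d0)[165:200,340:390].mean())
E
```

```text
blue FITTED (307, 166) knob [ 0.6724 -0.0597  0.0795]
green FITTED (266, 207) knob [0.558  0.0468 0.0792]
orange FITTED (217, 208) knob [0.5529 0.1737 0.0799]
pink FITTED (348, 254) knob [ 0.4419 -0.1679  0.0794]
white tin? (406, 131) None hmed -0.000
white lid (416, 225) knob [ 0.5321 -0.3485  0.0392]
white FITTED (300, 251) knob [ 0.4468 -0.0438  0.0797]
cap [0.4703 0.3329 0.0759]
[ 0.5074 -0.4493  0.1869] 47.9167
pedal diff side mm 19.641983
```

View pics/s17.png

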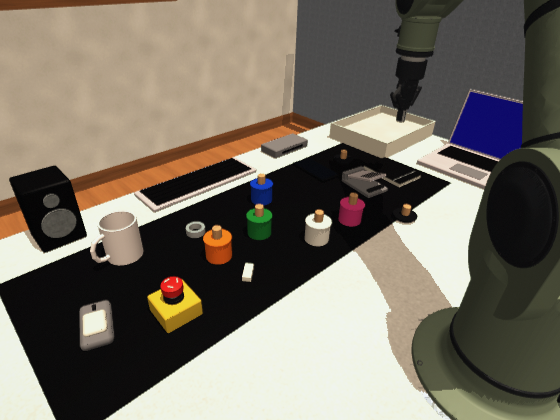

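The side view shows the five lids on their tins, the red cap out at (172,288) and the pedal up at (365,182). The pink knob read 2.5 mm off in the last scan, so I check it again before handing in.

Run:
```python
from scan import *
p,P=scan("t18")
q=local(P,(348,253),24)
for a,b in((.07,.09),(.050,.060)):
    c=q[(q[:,2]>a)&(q[:,2]<b)]; print(len(c),c.mean(0),cv2.minEnclosingCircle(c[:,:2].astype(np.float32)))
c=local(P,(415,229),3); print("pad z",np.median(c[:,2])); print(monitor.observe()["clock"])
cv2.imwrite("pics/t18c.png",cv2.resize(p[140:280,190:450,::-1],None,fx=3,fy=3))
```

```text
blue FITTED (307, 166) knob [ 0.6723 -0.0598  0.0792]
green FITTED (266, 207) knob [0.5585 0.0467 0.0799]
orange FITTED (217, 208) knob [0.5529 0.1739 0.0797]
pink FITTED (348, 254) knob [ 0.4418 -0.1677  0.079 ]
white tin? (406, 131) None hmed -0.001
white lid (416, 225) knob [ 0.5324 -0.3482  0.0392]
white FITTED (300, 251) knob [ 0.4468 -0.0438  0.0799]
60 [ 0.4418 -0.1677  0.079 ] ((0.44216296076774597, -0.1684972643852234), 0.01107795536518097)
388 [ 0.4415 -0.1676  0.0545] ((0.44199833273887634, -0.16842491924762726), 0.03179342672228813)
pad z 0.0476688191704709
48.0167
```

View pics/t18c.png

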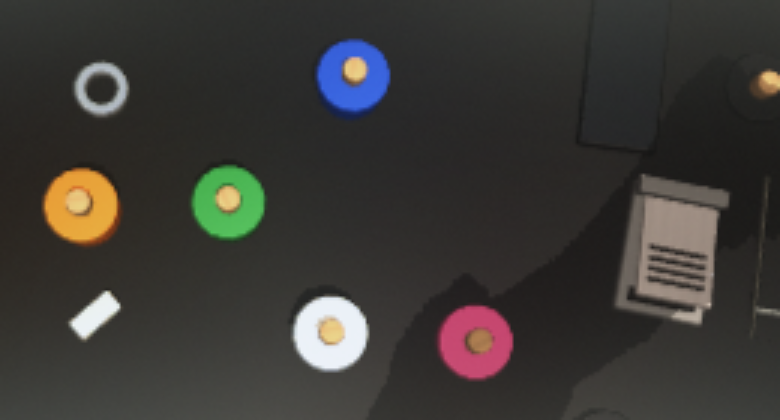

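The top crop shows all five lids concentric on their tins and the pedal up. The pink tin and lid have shifted together by about 2 mm and are still seated. Handing in.

```bash
python3 -c "
from h import *
print(workorder.job_done())"
```

```text
the job is handed in; nothing more can be done
None
```

The job is handed in: stop latched, all five lids put on their tins, stop twisted back out, and the pedal held fully down for over two seconds and let up (about 48 s); the last scan showed the pink tin and its lid shifted together by about 2 mm, still seated.

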